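Cover the module and lock the vacuum regulator

TASK

Leak-test the repaired module: turn the aluminium hood, which stands mouth up on the bench, over and set it down gently, mouth down, on the tester's rubber pad so that it covers the module and sits squarely in the middle of the pad, sealing all round. Then turn the regulator's knob until its pointed nose stands at the set marker, pull the knob straight up to its stop to lock it there, and let go. Do not shift the set marker, and leave the bottle, the solder spool and the jar where they stand.

Things in the scene. Friction and masses are not known exactly. Their poses are not given: they have to be found in the camera images.
- tester: Bench leak tester, a flat grey box 190 x 310 mm, fixed to the bench; origin at the centre of its underside, x away from the robot at yaw 0, y to the robot's left, deck 50 mm above the bench. On its deck: the rubber pad on the +y half, the regulator knob on the -y half, their centres 165 mm apart. A low dark display (3 mm high) lies between them at the +x edge. Its yaw is within 0.3 rad of 0
- pad (a point): Centre of the top face of the rubber sealing pad, 59 mm above the bench. The pad measures 106 mm along the tester's y by 82 mm along its x. The hood's long side must lie along the pad's long side (either way round). Same axes as the tester
- module: The repaired sensor module, loose on the pad near its middle: grey box 46 x 30 x 16 mm with a round steel window on top (22 mm high in all) and a 7 mm brass plug on its +x end; 0.09 kg. Origin at the centre of its underside, x along its length
- hood: The test hood: a deep rectangular aluminium cup, 84 mm along its x, 58 mm along its y, 76 mm high, walls and closed end 4 mm, about 0.22 kg, flat outer faces. Origin at the centre of the outside of its closed end, z towards its mouth. Starts mouth up on the bench to the left or right of the tester, its x turned 1.3 to 1.84 rad from the world's x. Can be gripped across its 58 mm and rests on any face
- hood_mid (a point): Centre of the hood's outer block, 38 mm from the origin along z
- hood_mouth (a point): Centre of the hood's mouth, in the plane of its rim, 76 mm from the origin along z
- dial_center (a point): Point on the regulator's vertical axis, 72 mm above the bench (the top of the knob's round skirt when the knob is pushed in). Same axes as the tester
- knob_top (a point): Centre of the top of the knob, on its axis; x points along the grip bar towards the nose. The black knob is a round skirt of 77 mm diameter that carries an upright grip bar 70 mm long, 18 mm thick and 35 mm high, the bar's top 107 mm above the bench when the knob is pushed in; a white line on its top runs from the axis to the pointed end, the nose. Clear space for fingers beside the bar; below it the skirt's top is 72 mm above the bench
- knob_nose (a point): Point of the knob's nose, on the skirt 40 mm from the axis; moves with the knob
- marker_tip (a point): The point the nose must stand at: 40 mm from the axis, in line with the set marker. The marker is a small aluminium pointer, 10 mm wide, its top 62 mm above the bench, just outside the skirt, on a stiff ring round the knob; it points inward
- knob_turn (a joint): How far the knob is turned clockwise seen from above, 0 to 4.6 rad; 0 is the nose 2.618 rad counterclockwise from the tester's +x (7 o'clock from the robot's side). Turns against a friction of about 0.1 N m and stays where it is left
- set_marker (a joint): Where the set marker stands on the same scale, in rad: the nose is at the marker when knob_turn equals this value. It always lies 0.6 to 1.5 rad clockwise of the knob's start
- knob_pull (a joint): How far the knob is pulled out (straight up), 0 pushed in, 0.012 m at the stop. Slides against a friction of about 5 N and stays where it is left
- lamp: Bench lamp, fixed behind the tester (on its +x side): round base 84 mm across and 20 mm high, origin at the centre of its underside; a steel gooseneck goes straight up to 0.17 m, bends over to 0.24 m and carries a small head whose centre is 80 mm towards -x and 25 mm towards +y of the base (its own axes, parallel to the tester's), 0.19 to 0.24 m above the bench
- bottle: White solvent dispenser bottle, 58 mm diameter, 144 mm high, loose; origin at the centre of its underside. Stands on the side of the tester opposite the hood
- spool: Grey solder spool, 60 mm diameter, 46 mm high, standing on its flange in front of the tester; origin at the centre of its underside
- jar: Amber flux jar, 48 mm diameter, about 50 mm high, in front of the tester; origin at the centre of its underside

How it is judged:
On the way, in this order (a step that is already met when the one before it is completed fails the run):
1. the hood stands mouth down on the pad, over the module, released (angle between hood's own z axis and vertical above 3.06 rad and horizontal distance between hood_mouth and pad below 0.01 m and z of hood_mouth in the frame of pad below 0.004 m and angle between the x axis of hood and the y axis of tester, either way round below 0.1 rad and contact force between the fingers and hood below 0.1 N), for 0.2 s.
2. the knob, still pushed in, is turned to the set marker (horizontal distance between knob_nose and marker_tip below 0.005 m and value of joint knob_pull below 0.004 m), for 0.1 s.
3. the knob is pulled out to its stop at the marker (horizontal distance between knob_nose and marker_tip below 0.005 m and value of joint knob_pull above 0.009 m), for 0.2 s.
At the end, for the whole second after the job is handed in: Hood mouth down on the pad over the module: level within 0.08 rad, centred within 10 mm, square within 0.1 rad, module within 20 mm of the pad's middle; knob's nose within 5 mm (0.125 rad) of the set marker; knob pulled out by more than 9 of its 12 mm (all of step 3 and angle between hood's own z axis and vertical above 3.06 rad and horizontal distance between hood_mouth and pad below 0.01 m and z of hood_mouth in the frame of pad below 0.004 m and angle between the x axis of hood and the y axis of tester, either way round below 0.1 rad and linear speed of hood below 0.02 m/s and horizontal distance between module and pad below 0.02 m); the robot touches nothing.
It fails at once if the hood is dropped or slammed onto the pad (horizontal distance between hood_mouth and pad below 0.06 m and z of hood_mouth in the frame of pad below 0.02 m and angle between hood's own z axis and vertical above 2.6 rad and linear speed of hood above 0.5 m/s).
It fails at once if the set marker is shifted (distance of marker_tip from where it was at the start of the episode above 0.004 m).
It fails at once if the bottle is pushed away or knocked over (distance of bottle from where it was at the start of the episode above 0.03 m or angle between bottle's own z axis and vertical above 0.5 rad).
It fails at once if the spool or the jar is pushed away (distance of any of spool, jar from where it was at the start of the episode above 0.03 m).
It also fails if it takes over 72 s, if anything falls off the work surface, if the arm or the gripper's body presses on something with over 40 N, if the wrist force passes 120 N, or if a joint passes its speed limit or range.

ROBOT

A 6-joint arm with a two-finger parallel gripper is mounted at the origin on the work surface. World frame = base frame: x ahead of the robot, y to its left, z up, the work surface at z = 0. Lengths are in m, angles in rad, forces in N, time in s.
With the tool pointing down it reaches from about 0.425 to 0.95 m from the base axis. Payload 3.5 kg.
Tool frame: the origin (TCP) lies midway between the tips of the shut fingers; the grasp point (between the pads) lies 19 mm behind it; x points along the fingers, z is the direction in which the jaws open and shut, and the axes are right-handed (so a half turn about x gives the same grasp; the last joint's range is limited). The gripper opens to 85 mm and grips with 20 to 120 N. Pads are 22 mm wide; open, the fingers measure 114 mm over their backs; the gripper's body (76 mm by 85 mm) begins 54 mm behind the grasp point. The pads swing forward as they close: fully open they stand 13 mm farther back than shut.
Start: joints at [1.158, 0.286, 1.577, -0, 1.279, -0.15], TCP at [0.175, 0.652, 0.231] pointing down, gripper open.
Joint ranges: [-2.77, 2.77], [-0.9, 2.22], [0.21, 2.48], [-1.53, 4.67], [0.24, 2.81], [-2.84, 2.84]. Speed limits (rad/s): [2.79, 2.79, 3.14, 3.14, 3.14, 3.14].

INTERFACE

Orientations are given as a unit quaternion [x, y, z, w].
In Python, from plant import readout, eyes, ctrl gives the robot as it stands.
- The arm moves only by the tool move_arm, never from a script. Its argument "commands" is a list of rows, each a list of 7 numbers: the turn, a rotation vector about the world's x, y, z in rad, then the shift along the world's x, y, z in mm, then the closure in counts, from 0 (fully open) to 255 (shut). A call has 1 to 12 rows; each row is the pose to reach, as a shift and turn from the pose measured when the call began; what a row does not reach only later rows make up. A row lasts 1/10 s, in which the tool goes at most 50 mm and 8.59 degrees, less where a joint would pass 70% of its speed; a pose out of reach is approached as far as the arm can. A call with a gripper value outside its range is refused whole. The fingers move at their own pace and stop on an object; "newtons" is the grip in N (left out, the last holds). Time passes only in rows, so rows that repeat a pose let the fingers close. It gives the time, the measured TCP pose, the force and the opening at its end, in the units of the state.
- readout.get_state(): the state, without advancing time (a new reading comes with each control period).
- eyes.read_camera(name): name is "scene" or "top" or "wrist"; returns a dict with "color" (420x560x3 uint8, red, green, blue), "depth" (420x560 float32, m along the optical axis (not along the pixel's ray), 0 where there is no reading), "K" (3x3 intrinsics, pixels), "dist" ([k1, k2, p1, p2, k3] as OpenCV has them; the pictures are not rectified), "eye" and "attitude" of the camera in the world. Camera axes: x right, y down, z forward; pixel columns grow to the right and rows downward; lengths in m; the calibration is good to about 2 mm. A picture is of the moment at which its call begins.
- ctrl.sign_off(): hands the job in, once; it reports no verdict.
The state is a dict: "time": time; "qpos": joint angles; "dq": joint speeds; "joint_efforts": joint torques, N m; "eef_pos": TCP position; "tcp_rot": TCP orientation; "contact_force": force on the tool from outside, world axes, zero at the start; "wrist_torque": the same for the moment, N m; "opening": opening from 0.0 (shut) to 1.0 (fully open).
Only numpy, scipy, OpenCV 4.12 (cv2) and the standard library are available. Lean on these libraries where they do the work, as an engineer would, in place of code of your own. Each camera call takes 0.05 s, during which the arm holds its last target.

## Working session

There is one attempt and no reset: what is moved stays moved. The work goes in short steps, Python scripts to look and compute and a tool call to move; the robot and the scene stay as the last step left them, time stands still between calls to the robot, and variables do not carry over. Pictures are saved under pics/ and viewed, and the job is handed in when it is done.

Besides the shell and the picture viewer there is one more tool, called as name(argument=value, ...) on one line, values as JSON. move_arm: Moves the arm, as the interface text tells. Its arguments: {"type":"object","properties":{"commands":{"type":"array"},"newtons":{"type":"number"}},"required":["commands"]}

```bash
ls; mkdir -p pics; cat > h.py <<'E'
import numpy as np, cv2
from plant import readout, eyes, ctrl
from scipy.spatial.transform import Rotation as R
def snap(n,f):
    c=eyes.read_camera(n); cv2.imwrite(f,c['color'][:,:,::-1]); np.savez(f.replace('.png','.npz'),**{k:np.array(v) for k,v in c.items()}); return c
def Rm(c):
    a=np.array(c['attitude']); return a if a.shape==(3,3) else R.from_quat(a).as_matrix()
def cloud(c):
    h,w=c['depth'].shape; u,v=np.meshgrid(np.arange(w),np.arange(h))
    p=cv2.undistortPoints(np.stack([u,v],-1).reshape(-1,1,2).astype(float),c['K'],c['dist']).reshape(h,w,2)
    d=c['depth'][...,None]; P=np.concatenate([p*d,d],-1)
    return P@Rm(c).T+np.array(c['eye'])
def proj(c,P):
    Rw=Rm(c); q=(np.atleast_2d(P)-c['eye'])@Rw
    return cv2.projectPoints(q,np.zeros(3),np.zeros(3),c['K'],c['dist'])[0].reshape(-1,2)
def load(f): return dict(np.load(f))
E
python3 - <<'E'
from h import *
for n in ['scene','top','wrist']:
    c=snap(n,f'pics/{n}0.png'); print(n,c['eye'],c['attitude'],c['K'].tolist())
print(readout.get_state())
E
```

```text
pics
scene [1.13114829 0.28900801 0.85793616] [ 0.49278282  0.8009297  -0.28951417 -0.17848881] [[474.1162633582311, 0.0, 279.3029978521473], [0.0, 474.1162633582311, 207.73978970275283], [0.0, 0.0, 1.0]]
top [0.45623664 0.0081271  1.21467105] [ 0.70599085 -0.70546057  0.04539355 -0.04291526] [[521.1971777905586, 0.0, 284.58331830302666], [0.0, 521.1971777905586, 204.6829448917919], [0.0, 0.0, 1.0]]
wrist [0.10633288 0.67090958 0.37403631] [0.78541307 0.60228178 0.08607662 0.11390251] [[311.35214399064137, 0.0, 277.44181298315476], [0.0, 311.35214399064137, 204.78740159838168], [0.0, 0.0, 1.0]]
{'time': 0.15, 'qpos': array([ 1.15802654e+00,  2.87034098e-01,  1.57781993e+00, -1.50980790e-05,
        1.27858846e+00, -1.50014371e-01]), 'dq': array([-0.00106567, -0.00233709, -0.0033858 ,  0.00173142,  0.00287614,
       -0.00089938]), 'joint_efforts': array([ 8.40605680e-04, -4.06601751e+01, -2.93141466e+01, -1.23387617e-04,
        3.96614458e-03,  6.78832180e-06]), 'eef_pos': array([0.17510769, 0.65137392, 0.23022822]), 'tcp_rot': array([-0.43051249,  0.56176027,  0.42987184,  0.56061982]), 'contact_force': array([-0.66764687,  0.06038532,  0.33195785]), 'wrist_torque': array([-0.02942106, -0.01838872, -0.0653579 ]), 'opening': 0.9998700077836055}
```

View pics/scene0.png

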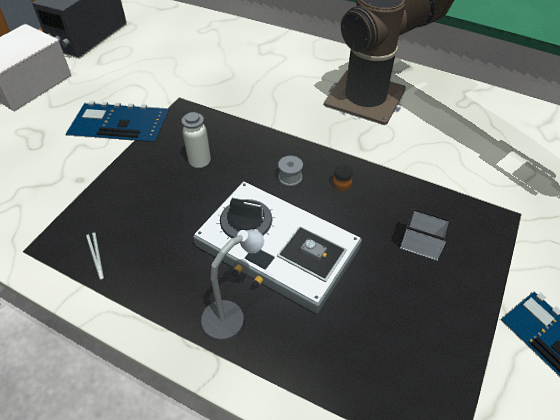

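View pics/top0.png

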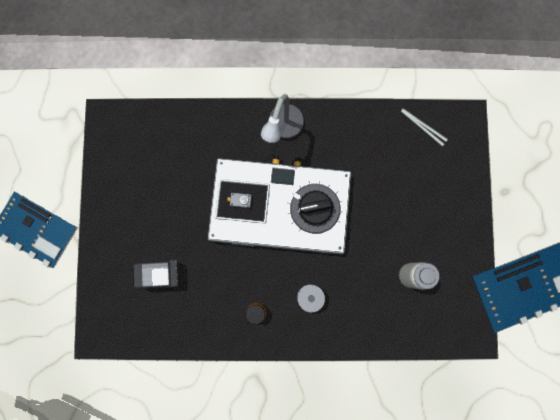

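View pics/wrist0.png

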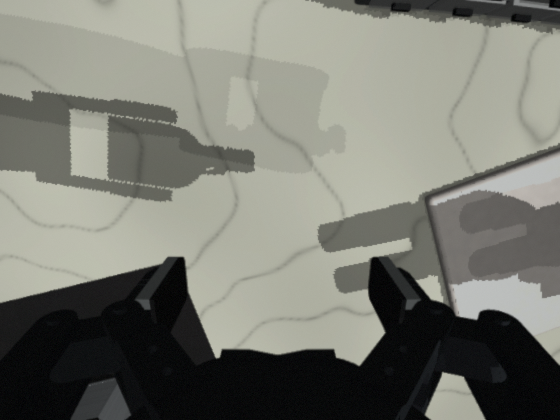

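The top picture (up = +x, left = +y) shows the hood at (157,275), the pad at (242,201), the knob at (316,208), its marker near (298,195), and the spool (311,298), jar (257,314), bottle (420,276) and lamp (285,122). Next I measure them in the cloud.

```bash
python3 - <<'E'
from h import *
c=load('pics/top0.png'.replace('.png','.npz')); P=cloud(c); col=c['color'].astype(int)
Z=P[...,2]; print('bench z', np.median(Z[320:350,100:200]))
def rect(m,n):
    pts=P[m][:,:2].astype(np.float32); r=cv2.minAreaRect(pts); print(n,m.sum(),r, np.median(Z[m])); return r
box=lambda x0,y0,x1,y1:(np.indices(Z.shape)[1]>=x0)&(np.indices(Z.shape)[1]<=x1)&(np.indices(Z.shape)[0]>=y0)&(np.indices(Z.shape)[0]<=y1)
rect(box(195,145,365,265)&(abs(Z-.05)<.006)&(P[...,0]<.60),'deck')
rect(box(205,170,272,228)&(abs(Z-.059)<.005),'pad')
m=box(120,250,190,300)
rect(m&(abs(Z-.076)<.006),'hoodrim'); rect(m&(Z>.02),'hood all')
rect(box(225,185,260,215)&(Z>.068),'module')
rect(box(280,175,350,245)&(abs(Z-.107)<.006),'bar')
for n,b in dict(spool=(290,280,330,316),jar=(243,298,272,328),bottle=(390,255,445,297)).items():
    mm=box(*b)&(Z>.03); print(n,P[mm].max(0),P[mm].min(0)); 
E
python3 - <<'E'
import cv2
a=cv2.imread('pics/top0.png'); cv2.imwrite('pics/topz.png',cv2.resize(a[150:265,195:365],None,fx=4.6,fy=4.6,interpolation=cv2.INTER_CUBIC))
a=cv2.imread('pics/top0.png'); cv2.imwrite('pics/hoodz.png',cv2.resize(a[250:300,120:200],None,fx=8,fy=8,interpolation=cv2.INTER_CUBIC))
E
```

```text
bench z 1.2684180603295125e-05
deck 4145 ((0.5487717390060425, 0.019716203212738037), (0.3134312331676483, 0.10356226563453674), 89.7409896850586) 0.04963710096258667
pad 1583 ((0.6116586327552795, 0.09624740481376648), (0.12473008781671524, 0.12778222560882568), 0.20679649710655212) 0.05789239227358922
hoodrim 277 ((0.4460475444793701, 0.29673460125923157), (0.05875580012798309, 0.08801019936800003), 3.888756275177002) 0.07503296583822494
hood all 588 ((0.45434287190437317, 0.1747017502784729), (0.05875580012798309, 0.3326391279697418), 3.888756275177002) 0.07002095280150267
module 291 ((0.5511576533317566, 0.05370643734931946), (0.20467403531074524, 0.049582116305828094), 39.266990661621094) 0.07463770269966696
bar 245 ((0.5942318439483643, -0.06036009639501572), (0.018052810803055763, 0.06886789202690125), 11.860932350158691) 0.10591814734347693
spool [0.45623664 0.0081271  1.21467105] [ 0.36578675 -0.08371102  0.03732223]
jar [0.45623664 0.09129434 1.21467105] [0.33762003 0.0081271  0.03928481]
bottle [0.47169729 0.0081271  1.21467105] [ 0.41468715 -0.31524437  0.03041797]
```

View pics/topz.png

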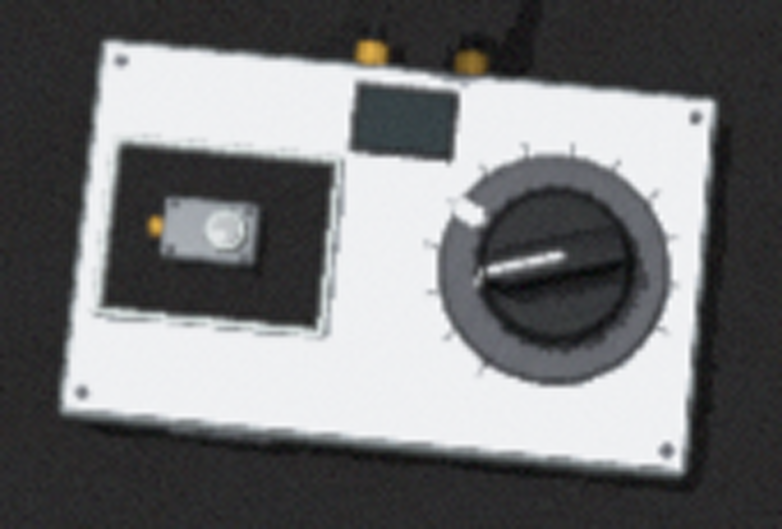

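View pics/hoodz.png

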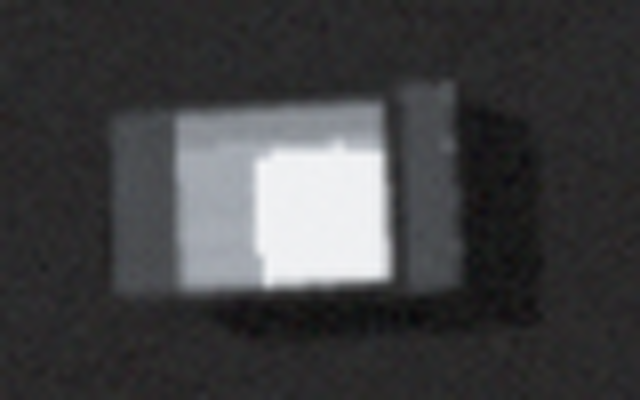

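```bash
cat >> h.py <<'E'
def ray(c,uv,z):
    p=cv2.undistortPoints(np.array(uv,float).reshape(-1,1,2),c['K'],c['dist']).reshape(-1,2)
    d=np.c_[p,np.ones(len(p))]@Rm(c).T; e=np.array(c['eye']); return (e+d*((z-e[2])/d[:,2])[:,None])
E
python3 - <<'E'
from h import *
c=load('pics/top0.npz'); P=cloud(c); g=c['color'].mean(-1); Z=P[...,2]
z=lambda u,v:(u/4.6+195-.4,v/4.6+150-.4)
def rep(n,r,): print(n,r)
w=((g>180)&(Z<.056)&(Z>.044)).astype(np.uint8); w[:, :200]=0;w[:,360:]=0;w[:140]=0;w[260:]=0
k=cv2.findContours(w,0,1)[0]; k=max(k,key=cv2.contourArea); 
print('deck',cv2.minAreaRect(ray(c,k.reshape(-1,2),.05)[:,:2].astype(np.float32)))
pc=[z(120,147),z(335,162),z(317,330),z(103,312)]
q=ray(c,pc,.059)[:,:2]; print('pad corners',q.round(4).tolist(),q.mean(0),np.linalg.norm(np.diff(q,axis=0),axis=1))
q=ray(c,[z(104,42),z(714,100),z(684,474),z(62,412)],.05)[:,:2];print('deck corners',q.round(4).tolist(),q.mean(0),np.linalg.norm(np.diff(q,axis=0),axis=1), q[0]-q[1], q[0]-q[3])
print('nose',ray(c,[z(480,276)],.072),'line',ray(c,[z(485,272),z(565,254)],.107))
print('marker tip/back',ray(c,[z(484,220),z(458,206),z(470,212)],.062))
print('disc',ray(c,[z(479,268),z(633,268),z(556,190),z(556,343)],.072), )
# hood rim
h=[(115,112),(458,82),(462,288),(112,296)]
q=ray(c,[(u/8+120-.4,v/8+250-.4) for u,v in h],.076)[:,:2];print('hood',q.round(4).tolist(),q.mean(0),np.linalg.norm(np.diff(q,axis=0),axis=1))
q=ray(c,[z(163,198),z(261,205),z(255,267),z(163,260)],.075)[:,:2];print('mod',q.round(4).tolist(),q.mean(0))
E
```

```text
deck ((0.6027758717536926, 0.01571682095527649), (0.30170172452926636, 0.18165045976638794), 84.31070709228516)
pad corners [[0.6537, 0.1479], [0.6463, 0.0427], [0.564, 0.051], [0.5726, 0.1548]] [0.60917119 0.09907947] [0.10544973 0.08275859 0.10418116]
deck corners [[0.708, 0.1578], [0.6791, -0.1443], [0.4948, -0.127], [0.5246, 0.1752]] [0.60166338 0.01542679] [0.30345248 0.18511439 0.30359303] [0.02888014 0.30207507] [ 0.18337879 -0.01737479]
nose [[ 0.58887688 -0.02756144  0.072     ]] line [[ 0.58668973 -0.02880056  0.107     ]
 [ 0.59516645 -0.06610895  0.107     ]]
marker tip/back [[ 0.61740862 -0.02989599  0.062     ]
 [ 0.62426233 -0.01728369  0.062     ]
 [ 0.6213243  -0.02310733  0.062     ]]
disc [[ 0.59274262 -0.02709238  0.072     ]
 [ 0.59280907 -0.10110754  0.072     ]
 [ 0.63065561 -0.06434299  0.072     ]
 [ 0.55664186 -0.06383881  0.072     ]]
hood [[0.4692, 0.3331], [0.4778, 0.239], [0.4222, 0.2367], [0.4194, 0.3324]] [0.44715553 0.28531369] [0.0945467  0.05571234 0.0958209 ]
mod [[0.6261, 0.1248], [0.6228, 0.0776], [0.5928, 0.0803], [0.5961, 0.1244]] [0.60943519 0.1017709 ]
```

```bash
python3 - <<'E'
from h import *
s=readout.get_state(); M=R.from_quat(s['tcp_rot']).as_matrix(); print(M.round(3))
print('cam in tool', ((np.array([.10633,.67091,.37404])-s['eef_pos'])@M).round(3))
c=load('pics/top0.npz'); P=cloud(c); d=load('pics/scene0.npz'); S=cloud(d)
for n,Q in (('top',P),('scene',S)):
    q=Q.reshape(-1,3); m=(abs(q[:,0]-.45)<.09)&(abs(q[:,1]-.29)<.09)
    for lo,hi in ((.004,.03),(.03,.06),(.06,.072),(.072,.08)):
        k=q[m&(q[:,2]>lo)&(q[:,2]<hi)]
        if len(k): print(n,lo,hi,len(k),np.percentile(k[:,:2],[1,50,99],axis=0).round(3).tolist(),cv2.minAreaRect(k[:,:2].astype(np.float32)))
    m=(q[:,2]>.18)&(q[:,2]<.26)&(q[:,0]>.5)&(abs(q[:,1])<.2); k=q[m]; print('lamp',k.min(0),k.max(0))
    m=(q[:,2]>.012)&(q[:,2]<.023)&(q[:,0]>.72)&(q[:,0]<.9)&(abs(q[:,1])<.15); k=q[m]; print('base',k.min(0),k.max(0),k.mean(0))
a=cv2.imread('pics/scene0.png'); cv2.imwrite('pics/scenez.png',cv2.resize(a[190:280,380:470],None,fx=6,fy=6,interpolation=cv2.INTER_CUBIC))
E
```

```text
[[-0.001 -0.966  0.26 ]
 [-0.002  0.26   0.966]
 [-1.     0.    -0.002]]
cam in tool [-0.144  0.072  0.001]
top 0.004 0.03 540 [[0.368, 0.205], [0.451, 0.301], [0.537, 0.377]] ((0.45102667808532715, 0.2902333736419678), (0.1783575713634491, 0.17689774930477142), 89.04906463623047)
top 0.03 0.06 179 [[0.42, 0.252], [0.446, 0.313], [0.476, 0.337]] ((0.4466676712036133, 0.2945728600025177), (0.058159250766038895, 0.08324054628610611), 3.418877601623535)
top 0.06 0.072 78 [[0.42, 0.252], [0.449, 0.328], [0.476, 0.341]] ((0.4477638304233551, 0.2963970899581909), (0.05667229741811752, 0.08830272406339645), 2.090224504470825)
top 0.072 0.08 253 [[0.416, 0.253], [0.449, 0.296], [0.477, 0.34]] ((0.4460583031177521, 0.2962363064289093), (0.05870165303349495, 0.08710534870624542), 3.987706184387207)
lamp [ 0.7104695  -0.00235024  0.18020311] [0.80695744 0.05188754 0.24169986]
base [ 0.76606988 -0.03967137  0.01214032] [0.84753638 0.0409483  0.02297785] [ 0.80491037 -0.00890478  0.01876767]
scene 0.004 0.03 631 [[0.364, 0.204], [0.474, 0.294], [0.536, 0.378]] ((0.44975003600120544, 0.28961092233657837), (0.17910996079444885, 0.17942363023757935), 0.3450637459754944)
scene 0.03 0.06 700 [[0.418, 0.258], [0.471, 0.299], [0.479, 0.34]] ((0.4479745924472809, 0.2977479100227356), (0.06088528782129288, 0.08502789586782455), 2.8882522583007812)
scene 0.06 0.072 304 [[0.417, 0.259], [0.472, 0.299], [0.479, 0.339]] ((0.448210746049881, 0.2979086637496948), (0.06030915677547455, 0.08320567011833191), 2.1857545375823975)
scene 0.072 0.08 314 [[0.415, 0.255], [0.451, 0.299], [0.478, 0.341]] ((0.4469603896141052, 0.2977624535560608), (0.06183558329939842, 0.08503258228302002), 4.2142486572265625)
lamp [7.10410199e-01 5.07651291e-04 1.81510837e-01] [0.81174295 0.05421816 0.24223468]
base [ 0.76662811 -0.03901475  0.01201561] [0.85005414 0.04287727 0.02299893] [0.81162254 0.00482136 0.02026663]
```

View pics/scenez.png

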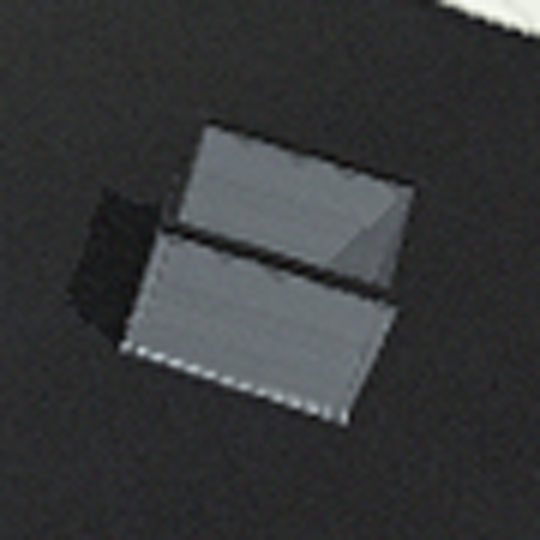

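```bash
cat > kin.py <<'E'
import numpy as np
from scipy.spatial.transform import Rotation as R
from scipy.optimize import least_squares
LIM=np.array([[-2.77,2.77],[-.9,2.22],[.21,2.48],[-1.53,4.67],[.24,2.81],[-2.84,2.84]])
par=dict(h=.3,a=.45,b=.45,c=.25,d=.101)
def fk(q,p=par,s4=1):
    A=R.from_euler('z',q[0]); B=A*R.from_euler('y',q[1]); C=A*R.from_euler('y',q[1]+q[2])
    E=C*R.from_euler('z',s4*q[3])*R.from_euler('y',q[4])*R.from_euler('z',q[5])
    pos=A.apply([0,p['d'],p['h']])+B.apply([0,0,p['a']])+C.apply([0,0,p['b']])+E.apply([0,0,p['c']])
    M=E.as_matrix(); T=np.stack([M[:,2],M[:,1],-M[:,0]],1)
    return pos,T
E
python3 - <<'E'
from kin import *
from h import readout,load,cloud
s=readout.get_state(); p,T=fk(s['qpos']); print(p,s['eef_pos']); print(T.round(3))
# orientation only IK
for pitch in (1.6,2.0):
  for q1 in (.7,1.0):
    for up in (1,-1):
      x=np.array([.059,-.998,0]); y=np.array([0,0,up]); W=np.stack([x,y,np.cross(x,y)],1)
      for s4 in (1,):
        best=set()
        for q40 in (-1.3,1.5,4):
          for q60 in (-2,0,2):
            f=lambda v:(fk([q1,pitch/2,pitch/2,*v])[1]-W).ravel()
            r=least_squares(f,[q40,1.5,q60],bounds=(LIM[3:,0],LIM[3:,1]))
            if r.cost<1e-4: best.add(tuple(r.x.round(2)))
        print(pitch,q1,up,best)
S=cloud(load('pics/scene0.npz')).reshape(-1,3)
m=(S[:,2]>.02)&(S[:,2]<.07)&(S[:,0]>.46)&(S[:,0]<.5)&(S[:,1]>.262)&(S[:,1]<.335)
print(m.sum(),np.polyfit(S[m,1],S[m,0],1), np.median(S[m,0]))
E
```

```text
[0.13117438 0.55130236 0.35116276] [0.17510769 0.65137392 0.23022822]
[[-0.001 -0.966  0.26 ]
 [-0.002  0.26   0.966]
 [-1.     0.    -0.002]]
1.6 0.7 1 set()
1.6 0.7 -1 set()
1.6 1.0 1 set()
1.6 1.0 -1 {(np.float64(-1.53), np.float64(2.51), np.float64(0.05))}
2.0 0.7 1 {(np.float64(-1.27), np.float64(2.15), np.float64(-2.62))}
2.0 0.7 -1 {(np.float64(-1.27), np.float64(2.15), np.float64(0.52))}
2.0 1.0 1 {(np.float64(-1.05), np.float64(2.4), np.float64(-2.48))}
2.0 1.0 -1 {(np.float64(-1.05), np.float64(2.4), np.float64(0.66))}
520 [-0.04865106  0.48984987] 0.4753043208005078
```

```bash
cat >> h.py <<'E'
def Tgt(ang,up):  # tool x horizontal at world angle ang; tool y up/down
    x=np.array([np.cos(ang),np.sin(ang),0]); y=np.array([0,0,up]); return np.stack([x,y,np.cross(x,y)],1)
def rel(T,p):
    s=readout.get_state(); M=R.from_quat(s['tcp_rot']).as_matrix()
    rv=R.from_matrix(T@M.T).as_rotvec(); print('turn',rv.round(3),'shift',((np.array(p)-s['eef_pos'])*1000).round(1)); return rv
E
python3 - <<'E'
from h import *
rel(Tgt(1.623-np.pi,1),[.44,.5,.2]); rel(Tgt(1.623-np.pi,-1),[.44,.5,.2])
E
```

```text
turn [-1.115  1.381  1.436] shift [ 264.9 -151.4  -30.2]
turn [-1.288 -1.044 -0.973] shift [ 264.9 -151.4  -30.2]
```

move_arm(commands=[[-0.28,0.345,0.36,65,-38,30,0],[-0.56,0.69,0.72,130,-75,30,0],[-0.56,0.69,0.72,130,-75,30,0],[-0.56,0.69,0.72,130,-75,30,0],[-0.56,0.69,0.72,130,-75,30,0],[-0.56,0.69,0.72,130,-75,30,0],[-0.56,0.69,0.72,130,-75,30,0],[-0.56,0.69,0.72,130,-75,30,0]])

```text
time: 0.95
eef_pos: [0.3053, 0.5764, 0.2583]
tcp_rot: [-0.561, 0.623, 0.544, 0.024]
contact_force: [-0.0, -0.0, -0.6]
opening: 1.001
```

```bash
python3 - <<'E'
from h import *
from kin import *
s=readout.get_state(); print(s)
M=R.from_quat(s['tcp_rot']).as_matrix(); print(M.round(3))
for s4 in (1,-1): print(s4,fk(s['qpos'],s4=s4)[1].round(3))
E
```

```text
{'time': 0.95, 'qpos': array([ 0.96049935,  0.70576829,  1.11112692, -0.10293404,  2.19441811,
       -1.14267774]), 'dq': array([ 0.09352439,  0.34544186, -0.30443646, -0.32325258,  0.60065697,
       -0.68828048]), 'joint_efforts': array([-3.94310681e-01, -5.59906054e+01, -2.81621683e+01, -2.14028702e-02,
        1.46971129e+00,  2.98189614e-01]), 'eef_pos': array([0.30534643, 0.57638105, 0.25825061]), 'tcp_rot': array([-0.56117763,  0.62322588,  0.54413576,  0.02419599]), 'contact_force': array([-0.0433436 , -0.00427666, -0.5553511 ]), 'wrist_torque': array([ 0.33574942, -0.14229881,  0.04106132]), 'opening': 1.0012649643367735}
[[-0.369 -0.726 -0.581]
 [-0.673 -0.222  0.705]
 [-0.641  0.651 -0.407]]
1 [[-0.369 -0.726 -0.581]
 [-0.673 -0.222  0.705]
 [-0.641  0.651 -0.407]]
-1 [[-0.506 -0.624 -0.595]
 [-0.578 -0.268  0.771]
 [-0.641  0.734 -0.225]]
```

```bash
cat >> kin.py <<'E'
DATA=[([1.15802654,.287034098,1.57781993,-1.5e-5,1.27858846,-.150014371],[.17510769,.65137392,.23022822]),
([0.96049935,0.70576829,1.11112692,-0.10293404,2.19441811,-1.14267774],[0.30534643,0.57638105,0.25825061])]
def fit():
    A=[];y=[]
    for q,p in DATA:
        cols=[fk(q,{k:(1 if k==n else 0) for n2,k in [(0,'h'),(0,'a'),(0,'b'),(0,'c'),(0,'d')]})[0] for n in 'habcd']
        A.append(np.stack(cols,1)); y.append(p)
    A=np.vstack(A); y=np.hstack(y); x,res,rk,sv=np.linalg.lstsq(A,y,rcond=None); return dict(zip('habcd',x)),A@x-y,sv
E
python3 - <<'E'
from kin import *
p,r,sv=fit(); print(p,r,sv)
E
```

```text
{'h': np.float64(0.2202248123272756), 'a': np.float64(0.43870955089722413), 'b': np.float64(0.567610650738594), 'c': np.float64(0.24611422467636188), 'd': np.float64(0.10076710162699776)} [ 1.54739858e-04  2.22156615e-05  1.28543563e-04 -1.51956995e-04
  1.44938774e-05 -1.28543563e-04] [2.3546939  1.51084777 1.41475153 0.41266085 0.03073711]
```

```bash
python3 - <<'E'
from h import *
c=snap('scene','pics/s1.png'); a=cv2.imread('pics/s1.png'); cv2.imwrite('pics/s1z.png',cv2.resize(a[0:300,280:560],None,fx=2,fy=2))
E
```

```text
(no output)
```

View pics/s1z.png

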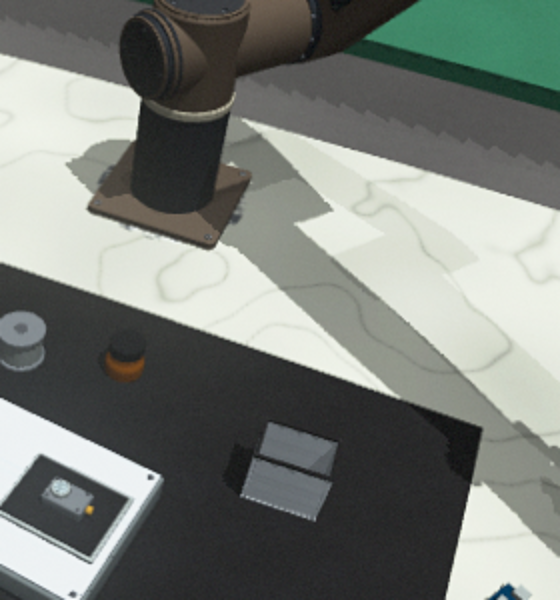

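```bash
python3 - <<'E'
from h import *
P=cloud(load('pics/top0.npz')); q=P[190:270,0:78]; print('pcb z',np.percentile(q[...,2],[50,90,99,100]), q[...,0].min(),q[...,0].max(),q[...,1].min(),q[...,1].max())
k=q[q[...,2]>.006]; print(len(k),k.min(0),k.max(0))
from kin import *
par.update(fit()[0])
def ik(p,T,q0):
    f=lambda q:np.r_[(fk(q)[0]-p)*10,(fk(q)[1]-T).ravel()]
    return least_squares(f,q0,bounds=(LIM[:,0],LIM[:,1]))
def Tt(ang,up,tilt): # tilt>0: tool points down
    T=Tgt(ang,up); ax=np.cross(T[:,0],[0,0,-1]); return R.from_rotvec(ax*tilt).as_matrix()@T
q=readout.get_state()['qpos']
A=1.623-np.pi; B=-.096-np.pi/2
for n,p,T in [('pre',[.44,.40,.2],Tt(A,1,.08)),('low',[.44,.40,.052],Tt(A,1,.08)),('grasp',[.446,.29,.047],Tt(A,1,.08)),('lift',[.446,.35,.25],Tt(A,1,0)),('flip',[.446,.35,.25],Tt(A,-1,0)),('over',[.609,.22,.14],Tt(B,-1,-.08)),('place',[.609,.1,.088],Tt(B,-1,-.08)),('flipB',[.609,.1,.3],Tt(B,1,0))]:
    r=ik(p,T,q); print(n,r.cost.round(6),r.x.round(2)); q=r.x
    a=R.from_euler('z',q[0]);e=a.apply([0,par['d'],par['h']])+(a*R.from_euler('y',q[1])).apply([0,0,par['a']]); print('   elbow',e.round(2),'wrist',(np.array(p)-par['c']*T[:,0]).round(3))
E
```

```text
pcb z [0.00241568 0.008572   0.01398896 1.21467105] 0.454760244414064 0.6448052417508972 0.008127103010403163 0.692083288114002
1331 [0.45623664 0.0081271  0.00600669] [0.6378508  0.68117683 1.21467105]
pre 0.0 [ 0.86  0.75  1.42 -0.97  2.15 -2.32]
   elbow [0.12 0.29 0.54] wrist [0.427 0.645 0.22 ]
low 0.0 [ 0.86  0.97  1.38 -0.89  2.04 -2.16]
   elbow [0.16 0.34 0.47] wrist [0.427 0.645 0.072]
grasp 0.0 [ 0.74  0.85  1.63 -0.95  1.91 -2.1 ]
   elbow [0.17 0.3  0.51] wrist [0.433 0.535 0.067]
lift 0.0 [ 0.8   0.64  1.53 -1.08  2.17 -2.39]
   elbow [0.11 0.26 0.57] wrist [0.433 0.596 0.25 ]
flip 4.0 [ 0.8   0.64  1.53 -1.08  2.17 -2.39]
   elbow [0.11 0.26 0.57] wrist [0.433 0.596 0.25 ]
over 2.208926 [ 0.12  1.17  1.13  1.03  2.81 -2.84]
   elbow [0.39 0.15 0.39] wrist [0.633 0.464 0.12 ]
place 2.426419 [-0.06  1.22  1.21  0.77  2.81 -2.84]
   elbow [0.42 0.07 0.37] wrist [0.633 0.344 0.068]
flipB 0.0 [ 0.36  0.55  1.57 -1.32  1.96 -2.55]
   elbow [0.18 0.17 0.59] wrist [0.633 0.345 0.3  ]
```

```bash
cat >> kin.py <<'E'
par.update(fit()[0])
def ik(p,T,q0):
    best=None
    for d in (0,3.14,-3.14):
        s=np.array(q0,float); s[5]=np.clip(s[5]+d,-2.8,2.8)
        f=lambda q:np.r_[(fk(q)[0]-p)*10,(fk(q)[1]-T).ravel()]
        r=least_squares(f,np.clip(s,LIM[:,0]+.01,LIM[:,1]-.01),bounds=(LIM[:,0],LIM[:,1]))
        if best is None or r.cost<best.cost-1e-6: best=r
    return best
def Tt(ang,up,tilt):
    x=np.array([np.cos(ang),np.sin(ang),0]); y=np.array([0,0,up]); T=np.stack([x,y,np.cross(x,y)],1)
    return R.from_rotvec(np.cross(x,[0,0,-1])*tilt).as_matrix()@T
E
python3 - <<'E'
from h import *
from kin import *
q=readout.get_state()['qpos']
A=1.623-np.pi; B=-.096-np.pi/2
for n,p,T in [('pre',[.437,.42,.2],Tt(A,1,.06)),('low',[.44,.40,.052],Tt(A,1,.06)),('grasp',[.446,.29,.048],Tt(A,1,.06)),('lift',[.446,.35,.25],Tt(A,1,0)),('flip',[.446,.35,.25],Tt(A,-1,0)),('over',[.609,.22,.14],Tt(B,-1,-.06)),('place',[.609,.1,.088],Tt(B,-1,-.06))]:
    r=ik(p,T,q); print(n,r.cost.round(6),r.x.round(2)); q=r.x
rel(Tt(A,1,.06),[.437,.42,.2])
E
```

```text
pre 0.0 [ 0.88  0.79  1.37 -0.98  2.18 -2.33]
low 0.0 [ 0.86  0.98  1.37 -0.9   2.06 -2.16]
grasp 0.0 [ 0.74  0.85  1.62 -0.96  1.92 -2.1 ]
lift 0.0 [ 0.8   0.64  1.53 -1.08  2.17 -2.39]
flip 0.0 [ 0.8   0.64  1.53 -1.08  2.17  0.76]
over 0.0 [ 0.5   0.9   1.37 -1.2   2.06  0.78]
place 0.0 [ 0.36  0.88  1.54 -1.26  1.91  0.89]
turn [-0.494  0.664  0.729] shift [ 132.4 -156.5  -56.2]
```

move_arm(commands=[[-0.494,0.664,0.729,132,-156,-56,0],[-0.494,0.664,0.729,132,-156,-56,0],[-0.494,0.664,0.729,132,-156,-56,0],[-0.494,0.664,0.729,132,-156,-56,0],[-0.494,0.664,0.729,132,-156,-56,0],[-0.494,0.664,0.729,132,-156,-56,0],[-0.494,0.664,0.729,132,-156,-56,0],[-0.494,0.664,0.729,132,-156,-56,0],[-0.494,0.664,0.729,132,-156,-56,0],[-0.494,0.664,0.729,132,-156,-56,0]])

```text
time: 2.0
eef_pos: [0.4366, 0.4205, 0.2003]
tcp_rot: [0.528, -0.471, -0.502, 0.497]
contact_force: [0.4, 0.5, 0.8]
opening: 1.001
```

```bash
python3 - <<'E'
from h import *
from kin import *
A=1.623-np.pi
s=readout.get_state(); print(s['qpos'],fk(s['qpos'])[0]-s['eef_pos'])
rel(Tt(A,1,.06),[.44,.40,.050]);rel(Tt(A,1,.06),[.446,.29,.048])
c=snap('wrist','pics/w1.png'); snap('scene','pics/s2.png')
P=cloud(c).reshape(-1,3); m=(P[:,2]>.03)&(P[:,2]<.082)&(P[:,1]<.36)&(P[:,1]>.2)&(abs(P[:,0]-.45)<.07)
k=P[m]; print(m.sum(),k.min(0),k.max(0),cv2.minAreaRect(k[:,:2].astype(np.float32)))
k=P[m&(P[:,2]<.07)]; print(len(k),np.percentile(k,[1,50,99],axis=0))
E
```

```text
[ 0.8785144   0.80327247  1.35038356 -0.97830977  2.18870572 -2.33548661] [ 0.00259808  0.00629987 -0.00296955]
turn [-0.001  0.002  0.   ] shift [   3.4  -20.5 -150.3]
turn [-0.001  0.002  0.   ] shift [   9.4 -130.5 -152.3]
3495 [0.41504255 0.25252652 0.03006425] [0.47854896 0.3422401  0.0788394 ] ((0.446911484003067, 0.29724031686782837), (0.05892988294363022, 0.08739325404167175), 3.5259108543395996)
2017 [[0.41758833 0.25675478 0.03064883]
 [0.44754446 0.26015605 0.05843335]
 [0.47414484 0.34072288 0.069671  ]]
```

View pics/w1.png

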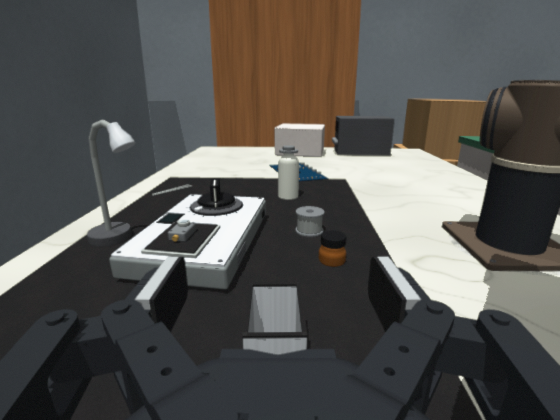

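View pics/s2.png

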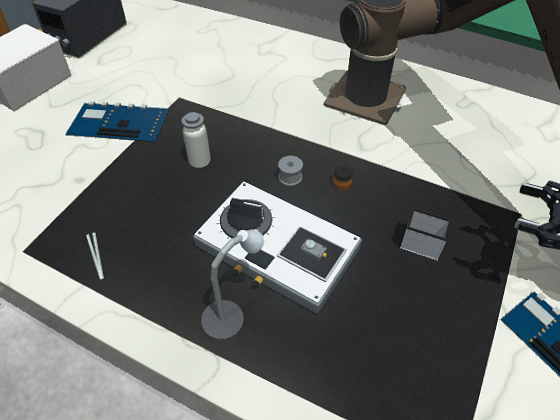

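The wrist picture shows the hood straight ahead between the fingers at (275,320), with its centre confirmed at (0.447, 0.297) and a turn of 3.5°. Going down and in.

move_arm(commands=[[0,0,0,2,-10,-50,0],[0,0.002,0,4,-20,-95,0],[0,0.002,0,4,-20,-130,0],[0,0.002,0,4,-20,-148,0],[0,0.002,0.002,4,-20,-151,0],[0,0.002,0.004,6,-50,-152,0],[0,0.002,0.004,8,-80,-152,0],[0,0.002,0.004,9,-105,-152,0],[0,0.002,0.004,10,-122,-152,0],[0,0.002,0.004,10,-130,-152,0],[0,0.002,0.004,10,-130,-152,0]])

```text
time: 3.2
eef_pos: [0.4479, 0.2907, 0.0506]
tcp_rot: [0.529, -0.47, -0.501, 0.497]
contact_force: [0.6, -0.8, 0.2]
opening: 1.002
```

```bash
python3 - <<'E'
from h import *
s=readout.get_state(); print(s['qpos'],s['contact_force'],R.from_quat(s['tcp_rot']).as_matrix().round(3))
snap('wrist','pics/w2.png'); snap('scene','pics/s3.png'); a=cv2.imread('pics/s3.png'); cv2.imwrite('pics/s3z.png',cv2.resize(a[130:330,330:560],None,fx=3,fy=3))
E
```

```text
[ 0.7463512   0.87578348  1.58433194 -0.96325661  1.93039272 -2.11244034] [ 0.63454644 -0.77419838  0.24609089] [[ 0.054  0.    -0.999]
 [-0.997 -0.063 -0.054]
 [-0.063  0.998 -0.003]]
```

View pics/w2.png

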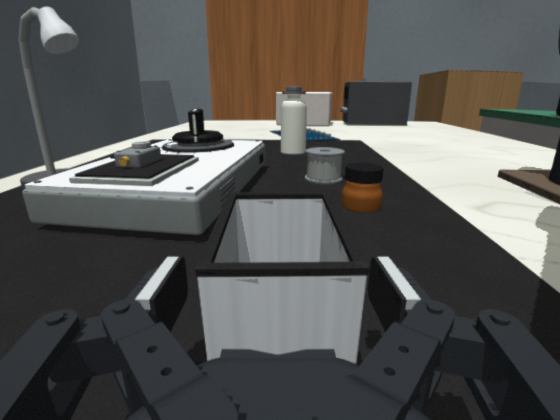

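View pics/s3z.png

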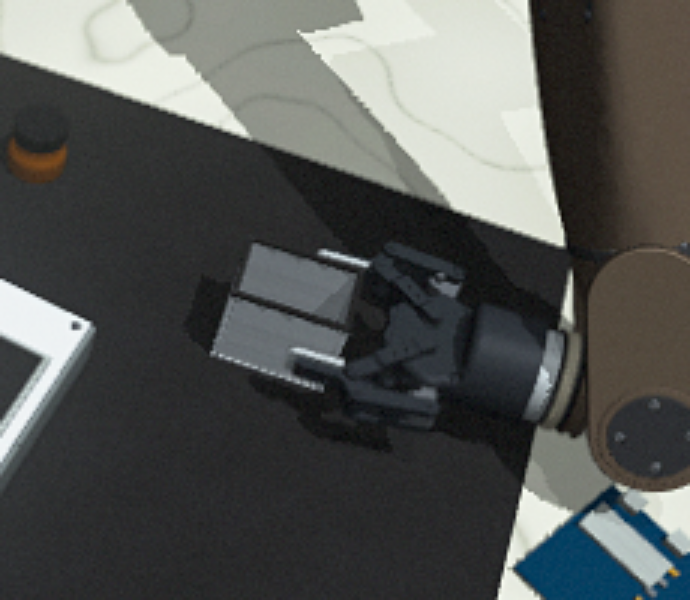

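The scene picture shows both pads beside the hood's near end and no camera body on the gripper; the wrist picture shows the hood centred between the pads. Closing.

move_arm(commands=[[0,0,0,0,0,-2,255],[0,0,0,0,0,-2,255],[0,0,0,0,0,-2,255],[0,0,0,0,0,-2,255],[0,0,0,0,0,-2,255],[0,0,0,0,0,-2,255],[0,0,0,0,0,-2,255],[0,0,0,0,0,-2,255]], newtons=60)

```text
time: 4.1
eef_pos: [0.4478, 0.2916, 0.0482]
tcp_rot: [0.53, -0.47, -0.501, 0.497]
contact_force: [0.1, 2.6, 1.5]
opening: 0.672
```

move_arm(commands=[[0,0,0,0,0,15,255],[0,0,0,0,5,45,255],[0,0,0,0,15,85,255],[0,0,0,0,25,130,255],[0,0,0,0,35,165,255],[0,0,0,0,40,185,255],[0,0,0,0,40,190,255],[0,0,0,0,40,190,255]])

```text
time: 4.9
eef_pos: [0.4476, 0.3312, 0.2376]
tcp_rot: [0.53, -0.47, -0.502, 0.497]
contact_force: [0.4, 0.3, -2.6]
opening: 0.674
```

```bash
python3 - <<'E'
from h import *
from kin import *
s=readout.get_state(); print(s['qpos'],s['contact_force'],s['wrist_torque'])
M=R.from_quat(s['tcp_rot']).as_matrix(); x=M[:,0]; print(x*np.pi, 'dir for q6 increase = +about tool x')
snap('scene','pics/s4.png'); snap('wrist','pics/w4.png')
E
```

```text
[ 0.78852665  0.62680523  1.55526931 -1.03976331  2.10573855 -2.3545297 ] [ 0.44470196  0.29373243 -2.64894414] [ 0.83268587  0.10037635 -0.06182765]
[ 0.17485789 -3.13023066 -0.20170552] dir for q6 increase = +about tool x
```

View pics/s4.png

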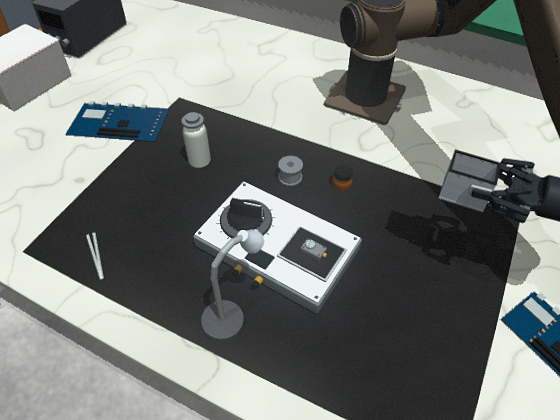

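View pics/w4.png

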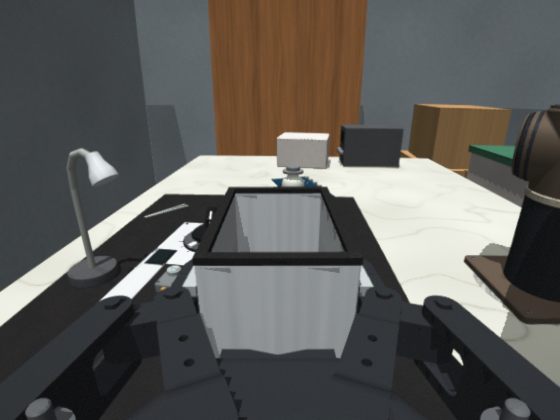

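move_arm(commands=[[0.0078,-0.139,-0.009,0,0,5,255],[0.0156,-0.279,-0.018,0,0,10,255],[0.0234,-0.418,-0.027,0,0,15,255],[0.0312,-0.558,-0.036,0,0,20,255],[0.039,-0.697,-0.045,0,0,20,255],[0.0468,-0.837,-0.054,0,0,20,255],[0.0546,-0.976,-0.063,0,0,20,255],[0.0624,-1.116,-0.072,0,0,20,255],[0.0702,-1.255,-0.081,0,0,20,255],[0.078,-1.395,-0.09,0,0,20,255],[0.0858,-1.534,-0.0989,0,0,20,255],[0.0936,-1.674,-0.1079,0,0,20,255]])

```text
time: 6.2
eef_pos: [0.4468, 0.3297, 0.2529]
tcp_rot: [0.723, -0.688, 0.015, -0.061]
contact_force: [-0.4, 0.4, -1.4]
opening: 0.675
```

```bash
python3 - <<'E'
from h import *
from kin import *
s=readout.get_state(); print(s['qpos'],s['contact_force'])
rel(Tt(1.627-np.pi,-1,-.06),[.45,.34,.25]); rel(Tt(-.096-np.pi/2,-1,-.06),[.60,.25,.19])
E
```

```text
[ 0.78707902  0.60511002  1.55703695 -1.0502201   2.11868014 -0.69669023] [-0.43193856  0.43251291 -1.37079156]
turn [-0.02  -1.465  0.002] shift [ 3.2 10.3 -2.9]
turn [-0.132 -1.461 -0.122] shift [153.2 -79.7 -62.9]
```

move_arm(commands=[[-0.0125,-0.138,-0.0116,15,-7,0,255],[-0.025,-0.277,-0.023,30,-15,0,255],[-0.0375,-0.415,-0.035,50,-25,-5,255],[-0.05,-0.554,-0.046,70,-35,-15,255],[-0.0625,-0.692,-0.058,90,-45,-25,255],[-0.075,-0.83,-0.069,105,-53,-35,255],[-0.0876,-0.969,-0.081,120,-62,-45,255],[-0.1,-1.107,-0.092,135,-70,-55,255],[-0.1126,-1.246,-0.104,150,-78,-60,255],[-0.125,-1.384,-0.1155,153,-80,-63,255],[-0.132,-1.461,-0.122,153,-80,-63,255],[-0.132,-1.461,-0.122,153,-80,-63,255]])

```text
time: 7.4
eef_pos: [0.5995, 0.2485, 0.1866]
tcp_rot: [0.493, -0.51, 0.537, -0.457]
contact_force: [-0.2, -0.3, -2.1]
opening: 0.677
```

```bash
python3 - <<'E'
from h import *
from kin import *
s=readout.get_state(); print(s['qpos'],s['contact_force'])
rel(Tt(-.096-np.pi/2,-1,-.06),[.60,.25,.19]);
M=R.from_quat(s['tcp_rot']).as_matrix(); print(M.round(3))
for n in ('top','scene'):
    c=snap(n,f'pics/{n}5.png'); P=cloud(c).reshape(-1,3)
    k=P[(P[:,2]>.12)&(P[:,2]<.30)&(P[:,1]>.17)&(P[:,1]<.262)&(abs(P[:,0]-.61)<.05)]; print(n,len(k),np.percentile(k,[1,50,99],axis=0).round(4).tolist())
    t=k[k[:,2]>np.percentile(k[:,2],60)-.006]; A=np.c_[t[:,:2],np.ones(len(t))]; cf=np.linalg.lstsq(A,t[:,2],rcond=None)[0]; print('top plane',cf, cv2.minAreaRect(t[:,:2].astype(np.float32)))
for n,b in (('top',(130,270,120,300)),('scene',(100,350,250,560))):
    a=cv2.imread(f'pics/{n}5.png'); r0,r1,c0,c1=b; cv2.imwrite(f'pics/{n}5z.png',cv2.resize(a[r0:r1,c0:c1],None,fx=2.4 if n=='scene' else 4,fy=2.4 if n=='scene' else 4,interpolation=cv2.INTER_CUBIC))
E
```

```text
[ 0.54504026  0.87416216  1.32605551 -1.21084393  2.11806276  0.70580358] [-0.16027726 -0.28306318 -2.07703274]
turn [ 0.003 -0.005  0.001] shift [0.5 1.5 3.4]
[[-0.097 -0.011  0.995]
 [-0.993 -0.062 -0.097]
 [ 0.063 -0.998 -0.005]]
top 1172 [[0.5674, 0.208, 0.1607], [0.5962, 0.2306, 0.2329], [0.6381, 0.2615, 0.2374]]
top plane [-0.00967517  0.01120731  0.23686999] ((0.599354088306427, 0.23707614839076996), (0.05486517399549484, 0.05852343142032623), 84.05025482177734)
scene 1681 [[0.5702, 0.2083, 0.161], [0.6246, 0.2358, 0.2336], [0.6402, 0.2615, 0.2381]]
top plane [-3.40654794e-02  1.06483900e-04  2.56138284e-01] ((0.5986006259918213, 0.23701009154319763), (0.054713502526283264, 0.061687130481004715), 84.82418060302734)
```

View pics/top5z.png

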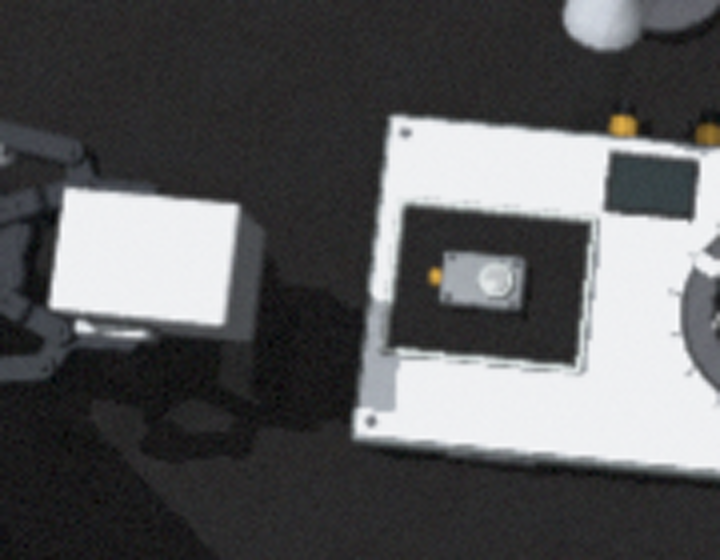

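View pics/scene5z.png

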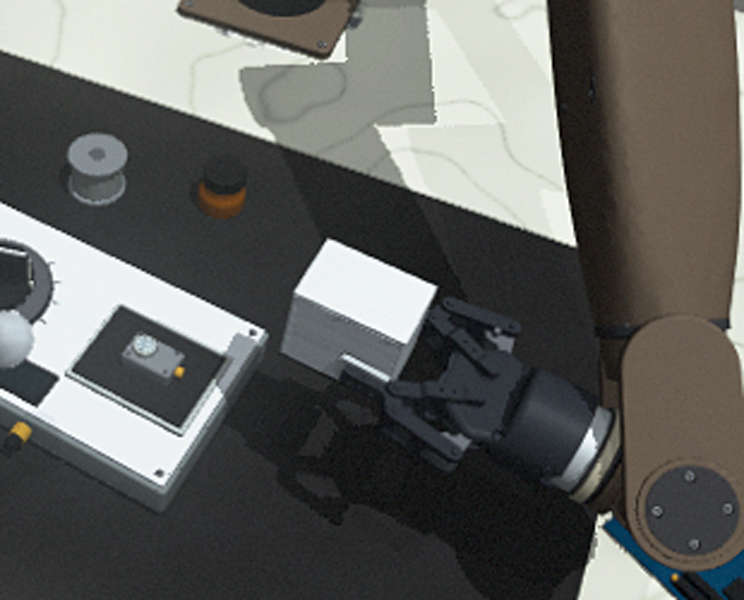

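```bash
python3 - <<'E'
from h import *
c=load('pics/top5.npz'); P=cloud(c)
z=lambda u,v:(u/4+120-.4,v/4+130-.4)
g=c['color'].mean(-1); m=(g>150)&(P[...,2]>.22)&(P[...,2]<.245)&(abs(P[...,0]-.6)<.06)&(P[...,1]>.19)&(P[...,1]<.31)
t=P[m]; 
for i in range(3):
    A=np.c_[t[:,:2]-[.6,.25],np.ones(len(t))]; cf=np.linalg.lstsq(A,t[:,2],rcond=None)[0]; r=t[:,2]-A@cf; t=t[abs(r)<.003]
print('plane',cf,len(t),r.std()); print(cv2.minAreaRect(t[:,:2].astype(np.float32)), t[:,:2].mean(0))
q=ray(c,[z(65,187),z(240,204),z(225,325),z(50,308)],cf[2])[:,:2]; print(q.round(4).tolist(),q.mean(0),np.linalg.norm(np.diff(q,axis=0),axis=1),(q[0]+q[3]-q[1]-q[2])/2)
d=load('pics/scene5.npz'); S=cloud(d).reshape(-1,3)
gs=d['color'].mean(-1).ravel(); m=(gs>190)&(S[:,2]>.22)&(S[:,2]<.245)&(abs(S[:,0]-.6)<.06)&(S[:,1]>.19)&(S[:,1]<.31); t=S[m]
A=np.c_[t[:,:2]-[.6,.25],np.ones(len(t))]; print('scene',np.linalg.lstsq(A,t[:,2],rcond=None)[0],cv2.minAreaRect(t[:,:2].astype(np.float32)))
# pad by same methods incl. scene
s=cv2.resize(d['color'][200:300,260:380][:,:,::-1],None,fx=6,fy=6,interpolation=cv2.INTER_CUBIC); cv2.imwrite('pics/padz.png',s)
# straight bottom rim: z of lower points in scene
E
```

```text
plane [-0.0098893   0.00413347  0.23372066] 1214 0.0013753504502293922
((0.6008318066596985, 0.25190359354019165), (0.08430512994527817, 0.058441318571567535), 84.28489685058594) [0.60064977 0.25175896]
[[0.634, 0.2904], [0.6257, 0.2056], [0.5675, 0.2112], [0.5755, 0.2954]] [0.60067509 0.25064424] [0.0852366  0.05851025 0.08462223] [0.00818318 0.08453418]
scene [-7.16657651e-03 -1.44511412e-04  2.35971538e-01] ((0.5995481610298157, 0.25239989161491394), (0.08459354937076569, 0.05995607376098633), 84.1003646850586)
```

View pics/padz.png

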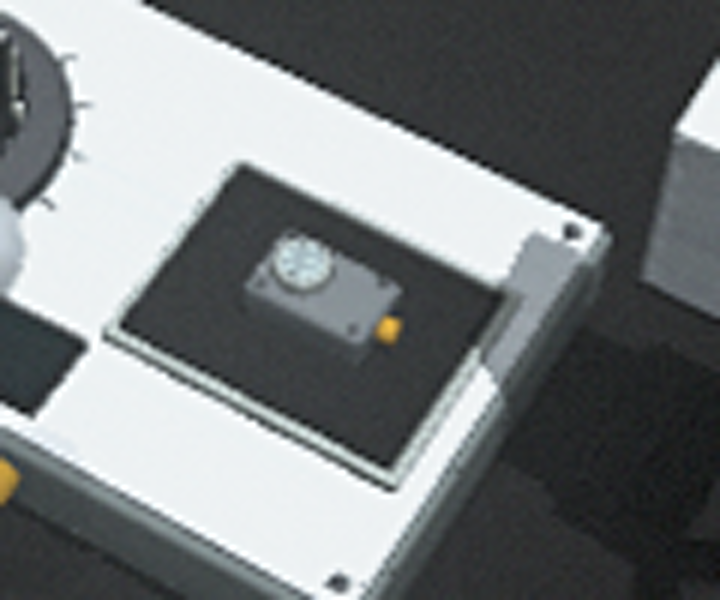

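```bash
python3 - <<'E'
from h import *
d=load('pics/scene5.npz'); z=lambda u,v:(u/6+260-.4,v/6+200-.4)
q=ray(d,[z(240,166),z(512,297),z(392,476),z(115,328)],.059)[:,:2]; print(q.round(4).tolist(),q.mean(0),np.linalg.norm(np.diff(q,axis=0),axis=1))
c=load('pics/top5.npz'); z=lambda u,v:(u/4+120-.4,v/4+130-.4)
q=ray(c,[z(403,206),z(593,221),z(578,366),z(389,350)],.059)[:,:2]; print(q.round(4).tolist(),q.mean(0),np.linalg.norm(np.diff(q,axis=0),axis=1))
# depth-based pad (z>.055)
for e in (c,d):
    P=cloud(e).reshape(-1,3); g=e['color'].mean(-1).ravel(); m=(g<70)&(abs(P[:,2]-.059)<.004)&(abs(P[:,0]-.609)<.06)&(abs(P[:,1]-.099)<.07); print(cv2.minAreaRect(P[m][:,:2].astype(np.float32)),np.median(P[m][:,2]))
E
```

```text
[[0.5661, 0.0525], [0.5752, 0.1595], [0.6587, 0.1509], [0.6475, 0.0442]] [0.61186199 0.10178031] [0.10738861 0.08401848 0.10736257]
[[0.6547, 0.1486], [0.6463, 0.0417], [0.5645, 0.0497], [0.5734, 0.1551]] [0.60972962 0.0987915 ] [0.10725699 0.08211769 0.1058232 ]
((0.621593177318573, 0.09380412101745605), (0.11518940329551697, 0.10157827287912369), 84.77222442626953) 0.058337617640062955
((0.6221339106559753, 0.0936887115240097), (0.11701766401529312, 0.10398054867982864), 83.90442657470703) 0.059934910682059694
```

move_arm(commands=[[0,0,0,3,-30,-10,255],[0,0,0,5,-65,-25,255],[0,0,0,8,-105,-40,255],[0,0,0,10,-135,-50,255],[0,0,0,10,-148,-55,255],[0,0,0,10,-152,-62,255],[0,0,0,10,-152,-72,255],[0,0,0,10,-152,-80,255],[0,0,0,10,-152,-86,255],[0,0,0,10,-152,-90,255],[0,0,0,10,-152,-90,255]])

```text
time: 8.6
eef_pos: [0.6092, 0.0978, 0.0971]
tcp_rot: [0.493, -0.51, 0.536, -0.458]
contact_force: [-0.4, -0.8, -1.5]
opening: 0.675
```

```bash
cat > meas.py <<'E'
from h import *
import sys
tag=sys.argv[1]; zt=float(sys.argv[2])
s=readout.get_state(); print(s['eef_pos'].round(4),s['contact_force'].round(2),s['wrist_torque'].round(2))
for n in ('top','scene'):
    c=snap(n,f'pics/{n}{tag}.png'); P=cloud(c).reshape(-1,3); g=c['color'].mean(-1).ravel()
    m=(g>(150 if n=='top' else 185))&(abs(P[:,2]-zt)<.012)&(abs(P[:,0]-.61)<.05)&(abs(P[:,1]-.1)<.06); t=P[m]
    for i in range(3):
        A=np.c_[t[:,:2]-[.61,.1],np.ones(len(t))]; cf=np.linalg.lstsq(A,t[:,2],rcond=None)[0]; t=t[abs(t[:,2]-A@cf)<.003]
    print(n,len(t),'plane',cf.round(4),cv2.minAreaRect(t[:,:2].astype(np.float32)))
a=cv2.imread(f'pics/top{tag}.png')[140:270,150:370]; b=cv2.imread(f'pics/scene{tag}.png')[170:320,250:470]
cv2.imwrite(f'pics/both{tag}.png',np.vstack([cv2.resize(a,(660,390)*1 if 0 else (500,295),interpolation=cv2.INTER_CUBIC),cv2.resize(b,(500,300),interpolation=cv2.INTER_CUBIC)]))
E
python3 meas.py 6 .145
```

```text
[0.6092 0.0978 0.0971] [-0.4  -0.78 -1.51] [ 0.78 -0.08 -0.03]
top 969 plane [-0.0056  0.0006  0.1441] ((0.6103824973106384, 0.10119631141424179), (0.08440033346414566, 0.05842679366469383), 84.50367736816406)
scene 1055 plane [-0.0021  0.0009  0.1465] ((0.6096014976501465, 0.10128258168697357), (0.08490347862243652, 0.06028633937239647), 84.38556671142578)
```

View pics/both6.png

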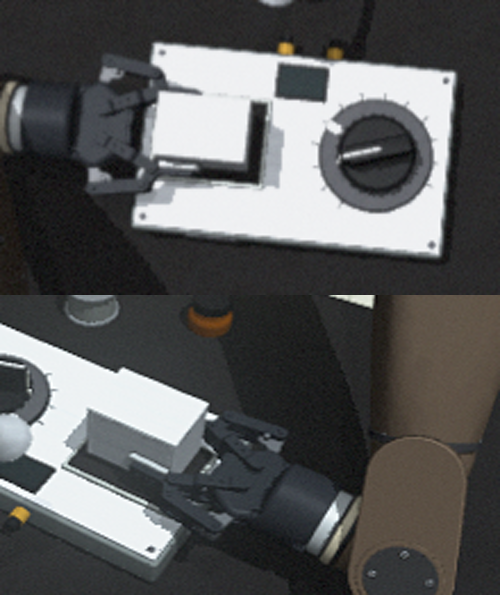

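move_arm(commands=[[0,0,0,0,-1,-3,255],[0,0,0,0,-1,-5,255],[0,0,0,0,-1,-7,255],[0,0,0,0,-1,-8,255],[0,0,0,0,-1,-8,255]])

```text
time: 9.2
eef_pos: [0.6094, 0.0965, 0.0898]
tcp_rot: [0.493, -0.509, 0.537, -0.458]
contact_force: [-0.4, 0.1, -1.4]
opening: 0.671
```

move_arm(commands=[[0,0,0,0,0,-1,255],[0,0,0,0,0,-2,255],[0,0,0,0,0,-2,255]])

```text
time: 9.5
eef_pos: [0.6093, 0.0965, 0.0876]
tcp_rot: [0.493, -0.509, 0.537, -0.458]
contact_force: [0.3, -0.1, -2.5]
opening: 0.672
```

move_arm(commands=[[0,0,0,0,0,-1,255],[0,0,0,0,0,-2,255],[0,0,0,0,0,-2,255]])

```text
time: 9.8
eef_pos: [0.6093, 0.0966, 0.0872]
tcp_rot: [0.493, -0.509, 0.538, -0.457]
contact_force: [-2.5, -1.7, 5.5]
opening: 0.672
```

```bash
python3 meas.py 7 .136; python3 -c "
from h import *
print(R.from_quat(readout.get_state()['tcp_rot']).as_matrix().round(3))"
```

```text
[0.6093 0.0966 0.0872] [-2.52 -1.65  5.55] [-0.19 -0.12 -0.43]
top 960 plane [ 0.0021 -0.0028  0.1343] ((0.6105325222015381, 0.10020279884338379), (0.08454642444849014, 0.0582469180226326), 84.63343048095703)
scene 1043 plane [0.     0.0002 0.1362] ((0.6103378534317017, 0.10059664398431778), (0.08487876504659653, 0.05991736799478531), 85.3033218383789)
[[-0.097 -0.009  0.995]
 [-0.993 -0.065 -0.097]
 [ 0.065 -0.998 -0.003]]
```

move_arm(commands=[[0,0,0,0,0,0,60],[0,0,0,0,0,0,0],[0,0,0,0,0,0,0],[0,0,0,0,0,0,0],[0,0,0,0,0,0,0],[0,0,0,0,0,0,0]])

```text
time: 10.5
eef_pos: [0.6093, 0.0966, 0.0871]
tcp_rot: [0.493, -0.509, 0.538, -0.457]
contact_force: [-0.6, -1.2, -0.8]
opening: 0.999
```

```bash
python3 meas.py 8 .136
```

```text
[0.6093 0.0966 0.0871] [-0.62 -1.15 -0.83] [ 0.48 -0.02 -0.02]
top 969 plane [ 0.0092 -0.0004  0.1342] ((0.6102608442306519, 0.10039418190717697), (0.08445267379283905, 0.058469437062740326), 84.59973907470703)
scene 1050 plane [ 0.001  -0.0004  0.136 ] ((0.6095748543739319, 0.10077418386936188), (0.08478502184152603, 0.060484327375888824), 83.80313873291016)
```

View pics/both8.png

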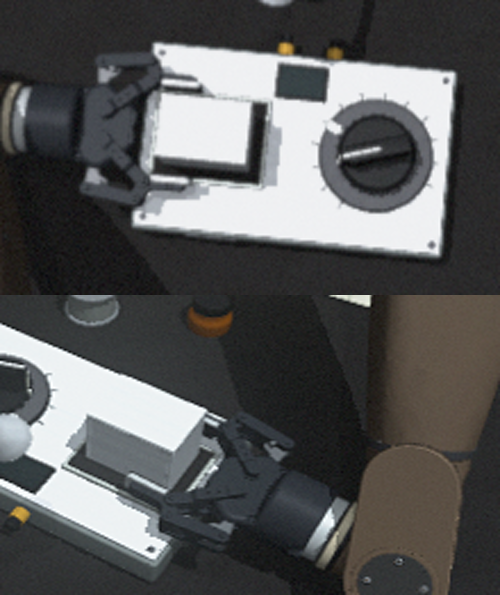

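move_arm(commands=[[0,0,0,1,10,0,0],[0,0,0,3,35,0,0],[0,0,0,7,70,0,0],[0,0,0,10,100,5,0],[0,0,0,12,125,40,0],[0,0,0,12,140,85,0],[0,0,0,12,140,130,0],[0,0,0,12,140,150,0],[0,0,0,12,140,150,0]])

```text
time: 11.5
eef_pos: [0.6221, 0.2376, 0.2416]
tcp_rot: [0.49, -0.508, 0.539, -0.46]
contact_force: [0.5, -0.2, 0.1]
opening: 1.002
```

```bash
python3 meas.py 9 .136
python3 - <<'E'
from h import *
d=load('pics/scene9.npz'); s=cv2.resize(d['color'][190:310,230:390][:,:,::-1],None,fx=5,fy=5,interpolation=cv2.INTER_CUBIC); cv2.imwrite('pics/pad9.png',s)
d=load('pics/top9.npz'); s=cv2.resize(d['color'][170:245,270:360][:,:,::-1],None,fx=8,fy=8,interpolation=cv2.INTER_CUBIC); cv2.imwrite('pics/knob9.png',s)
E
```

```text
[0.6221 0.2376 0.2416] [ 0.47 -0.24  0.08] [ 0.45 -0.    0.05]
top 950 plane [-0.0036 -0.0006  0.1342] ((0.6100289821624756, 0.10039682686328888), (0.08442984521389008, 0.0582893006503582), 84.37583923339844)
scene 1046 plane [0.0043 0.0022 0.1362] ((0.6096764206886292, 0.10094213485717773), (0.0843326523900032, 0.060006700456142426), 83.89264678955078)
```

View pics/pad9.png

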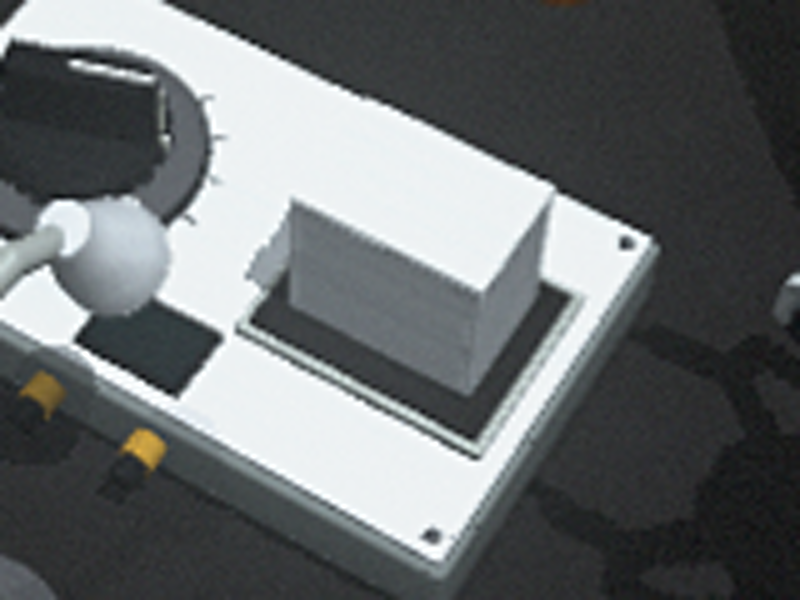

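View pics/knob9.png

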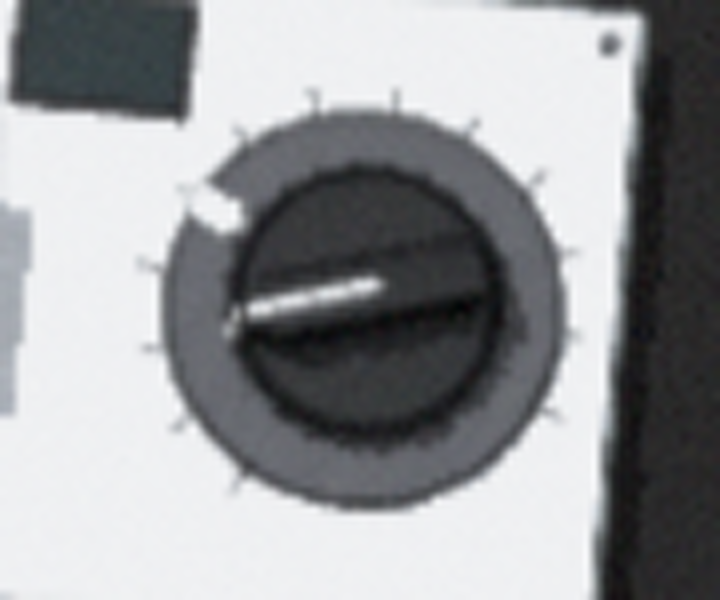

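```bash
cat >> kin.py <<'E'
def Td(jaw):
    x=np.array([0,0,-1.]); z=np.array([np.cos(jaw),np.sin(jaw),0]); return np.stack([x,np.cross(z,x),z],1)
E
python3 - <<'E'
from h import *
from kin import *
s=readout.get_state(); 
c=load('pics/top9.npz'); z=lambda u,v:(u/8+270-.4,v/8+170-.4)
rc=ray(c,[z(365,308)],.058)[0]; print('ring c',rc)
for P in (z(217,206),z(238,222),z(200,190)):
    m=ray(c,[P],.062)[0]-[.594,-.064,.062]; print('mk',m[:2],np.arctan2(m[1],m[0]), np.hypot(*m[:2]))
l=ray(c,[z(245,311),z(381,285)],.107); d=l[0]-l[1]; print('line',l,np.arctan2(d[1],d[0]))
P=cloud(c).reshape(-1,3); m=(abs(P[:,2]-.107)<.005)&(abs(P[:,0]-.594)<.05)&(abs(P[:,1]+.064)<.05); k=P[m]; print(cv2.minAreaRect(k[:,:2].astype(np.float32)), np.median(k,axis=0)); u,sv,v=np.linalg.svd(k[:,:2]-k[:,:2].mean(0)); print('pca',np.arctan2(v[0,1],v[0,0])%np.pi,k.mean(0))
sc=load('pics/scene9.npz');P=cloud(sc).reshape(-1,3); m=(abs(P[:,2]-.107)<.005)&(abs(P[:,0]-.594)<.05)&(abs(P[:,1]+.064)<.05); k=P[m]; print('scene',cv2.minAreaRect(k[:,:2].astype(np.float32)), np.median(k,axis=0))
for j in (.214,):
    rv=rel(Td(j),[.55,.03,.33]); print(np.linalg.norm(rv))
    r=ik(np.array([.55,.03,.33]),Td(j),s['qpos']); print(r.cost,r.x); r=ik(np.array([.594,-.064,.08]),Td(j),[-.28,.5,1.5,0,1.1,-.5]); print(r.cost,r.x)
E
```

```text
ring c [ 0.5939103  -0.06441346  0.058     ]
mk [0.02808466 0.04100011] 0.9702155445168514 0.04969665314148903
mk [0.02357906 0.03514755] 0.9798967941575168 0.04232401511276997
mk [0.03259576 0.04574004] 0.9516435794189457 0.05616613988037337
line [[ 0.5872406  -0.02920952  0.107     ]
 [ 0.59428577 -0.06567126  0.107     ]] 1.761665163016195
((0.5944448709487915, -0.061276089400053024), (0.018412895500659943, 0.06659317761659622), 11.9302339553833) [ 0.59480923 -0.063183    0.10589785]
pca 1.7773042392129959 [ 0.59450705 -0.06307844  0.10593662]
scene ((0.5933495759963989, -0.05957458168268204), (0.02098960615694523, 0.06762240082025528), 12.105415344238281) [ 0.59520184 -0.05916011  0.10738029]
turn [1.638 0.092 0.235] shift [ -71.  -206.4   94. ]
1.6574547557472408
6.423091255882271e-26 [-1.29485622e-01 -4.57904915e-02  1.76220082e+00  6.12237643e-14
  1.42518233e+00 -3.43485622e-01]
1.5379608790806656e-24 [-2.76805584e-01  2.71930466e-01  1.89078155e+00 -5.00175433e-13
  9.78880638e-01 -4.90805584e-01]
```

move_arm(commands=[[0.149,0.008,0.021,-10,-5,40,0],[0.298,0.017,0.043,-25,-20,70,0],[0.447,0.025,0.064,-40,-50,90,0],[0.596,0.033,0.085,-55,-85,94,0],[0.745,0.042,0.107,-65,-120,94,0],[0.894,0.05,0.128,-71,-150,94,0],[1.043,0.059,0.15,-71,-180,94,0],[1.192,0.067,0.171,-71,-206,94,0],[1.341,0.075,0.192,-71,-206,94,0],[1.49,0.084,0.214,-71,-206,94,0],[1.638,0.092,0.235,-71,-206,94,0],[1.638,0.092,0.235,-71,-206,94,0]])

```text
time: 12.8
eef_pos: [0.5497, 0.0277, 0.3273]
tcp_rot: [-0.073, 0.705, 0.074, 0.702]
contact_force: [-0.5, -0.1, 0.2]
opening: 0.999
```

```bash
python3 - <<'E'
from h import *
from kin import *
s=readout.get_state(); print(s['qpos'],s['contact_force'])
rel(Td(.206),[.594,-.064,.16])
E
```

```text
[-1.34781885e-01 -4.69355128e-02  1.76833796e+00  1.48949989e-03
  1.42475515e+00 -3.43451020e-01] [-0.48984532 -0.12404753  0.19388564]
turn [-0.002 -0.004 -0.002] shift [  44.3  -91.7 -167.3]
```

move_arm(commands=[[0,-0.004,-0.002,20,-40,-25,0],[0,-0.004,-0.002,38,-78,-55,0],[0,-0.004,-0.002,44,-92,-90,0],[0,-0.004,-0.002,44,-92,-130,0],[0,-0.004,-0.002,44,-92,-155,0],[0,-0.004,-0.002,44,-92,-166,0],[0,-0.004,-0.002,44,-92,-166,0]])

```text
time: 13.5
eef_pos: [0.5919, -0.0633, 0.1575]
tcp_rot: [-0.072, 0.706, 0.074, 0.701]
contact_force: [0.5, -0.1, -0.9]
opening: 1.002
```

```bash
python3 - <<'E'
from h import *
from kin import *
s=readout.get_state(); print(s['eef_pos'],s['contact_force'],R.from_quat(s['tcp_rot']).as_matrix().round(3))
c=snap('wrist','pics/w10.png'); P=cloud(c).reshape(-1,3)
m=(abs(P[:,2]-.107)<.005)&(abs(P[:,0]-.594)<.05)&(abs(P[:,1]+.064)<.05); k=P[m]; print(len(k),cv2.minAreaRect(k[:,:2].astype(np.float32)))
print(proj(c,[[.594,-.064,.107],[.594+.04*np.cos(.973),-.064+.04*np.sin(.973),.062]]))
rel(Td(.206),[.594,-.064,.08])
E
```

```text
[ 0.59185819 -0.06325047  0.15748323] [ 0.521905   -0.12393649 -0.94095242] [[-0.007 -0.205  0.979]
 [ 0.003  0.979  0.205]
 [-1.     0.005 -0.006]]
2446 ((0.5942956209182739, -0.059756986796855927), (0.0180194191634655, 0.06829261779785156), 12.103734970092773)
[[279.76157981 228.66219266]
 [316.71816847 175.07534325]]
turn [-0.002 -0.003 -0.001] shift [  0.8  -0.4 -80. ]
```

View pics/w10.png

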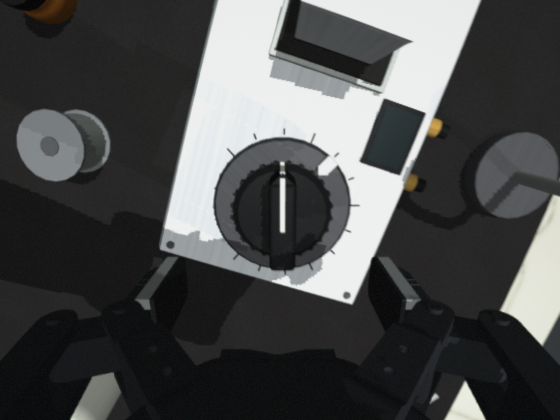

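move_arm(commands=[[0,-0.003,0,1,0,-30,0],[0,-0.003,0,1,0,-55,0],[0,-0.003,0,1,0,-70,0],[0,-0.003,0,1,0,-77,0],[0,-0.003,0,1,0,-78,0],[0,-0.003,0,1,0,-78,0]])

```text
time: 14.15
eef_pos: [0.5952, -0.0638, 0.0834]
tcp_rot: [-0.073, 0.702, 0.074, 0.704]
contact_force: [0.3, -0.7, 0.1]
opening: 1.001
```

move_arm(commands=[[0,0,0,1,0,0,255],[0,0,0,1,0,0,255],[0,0,0,1,0,0,255],[0,0,0,1,0,0,255],[0,0,0,1,0,0,255],[0,0,0,1,0,0,255],[0,0,0,1,0,0,255],[0,0,0,1,0,0,255],[0,0,0,1,0,0,255],[0,0,0,1,0,0,255]], newtons=40)

```text
time: 15.15
eef_pos: [0.5949, -0.0642, 0.0839]
tcp_rot: [-0.073, 0.704, 0.074, 0.703]
contact_force: [-4.7, -0.6, 4.8]
opening: 0.199
```

```bash
python3 - <<'E'
from h import *
from kin import *
s=readout.get_state(); print(s['eef_pos'],s['contact_force'],s['wrist_torque'],R.from_quat(s['tcp_rot']).as_matrix().round(3))
rel(Td(.206-.80),[.594,-.064,.08])
c=snap('wrist','pics/w11.png')
E
```

```text
[ 0.59491433 -0.06416527  0.08389315] [-4.66037159 -0.59435547  4.83214492] [-0.14473978  0.80188684  0.02169463] [[-0.002 -0.206  0.978]
 [ 0.001  0.978  0.206]
 [-1.     0.002 -0.002]]
turn [-0.002 -0.001 -0.802] shift [-0.9  0.2 -3.9]
```

View pics/w11.png

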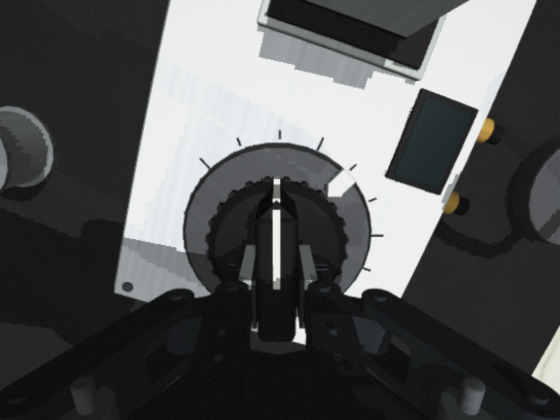

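move_arm(commands=[[0,0,-0.1,-0.5,0,-0.5,255],[0,0,-0.2,-0.5,0,-0.5,255],[0,0,-0.3,-0.5,0,-0.5,255],[0,0,-0.4,-0.5,0,-0.5,255],[0,0,-0.5,-0.5,0,-0.5,255],[0,0,-0.6,-0.5,0,-0.5,255],[0,0,-0.7,-0.5,0,-0.5,255],[0,0,-0.78,-0.5,0,-0.5,255],[0,0,-0.8,-0.5,0,-0.5,255],[0,0,-0.8,-0.5,0,-0.5,255],[0,0,-0.8,-0.5,0,-0.5,255]])

```text
time: 16.3
eef_pos: [0.5949, -0.0644, 0.0839]
tcp_rot: [0.207, 0.676, -0.205, 0.676]
contact_force: [-0.4, -1.4, 3.0]
opening: 0.199
```

```bash
cat > mk.py <<'E'
from h import *
import sys
tag=sys.argv[1]
s=readout.get_state(); M=R.from_quat(s['tcp_rot']).as_matrix(); print(s['eef_pos'].round(4),s['contact_force'].round(2),s['wrist_torque'].round(2),'jaw',np.arctan2(M[1,2],M[0,2]),'open',s['opening'])
c=snap('wrist',f'pics/wk{tag}.png'); t=snap('top',f'pics/tk{tag}.png')
cv2.imwrite(f'pics/tkz{tag}.png',cv2.resize(t['color'][150:265,255:375][:,:,::-1],None,fx=5,fy=5,interpolation=cv2.INTER_CUBIC))
print('axis@.107, nose pt, marker@.062',proj(c,[[.594,-.064,.107],[.594+.04*np.cos(.973),-.064+.04*np.sin(.973),.072],[.594+.05*np.cos(.973),-.064+.05*np.sin(.973),.062]]).round(1).tolist())
E
python3 mk.py 1
```

```text
[ 0.5949 -0.0644  0.0839] [-0.43 -1.39  2.99] [-0.24 -0.1   0.03] jaw -0.5912150565523384 open 0.19910478991606465
axis@.107, nose pt, marker@.062 [[274.9, 286.0], [275.8, 180.4], [276.0, 158.1]]
```

View pics/wk1.png

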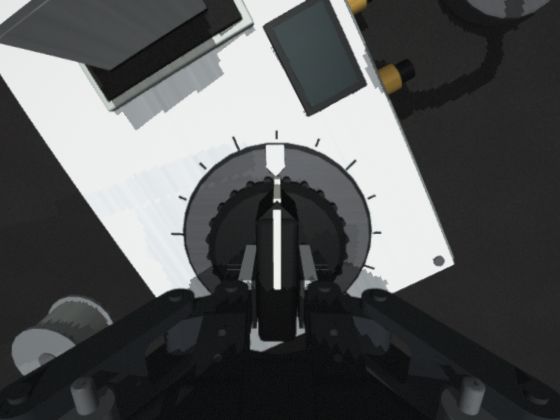

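View pics/tkz1.png

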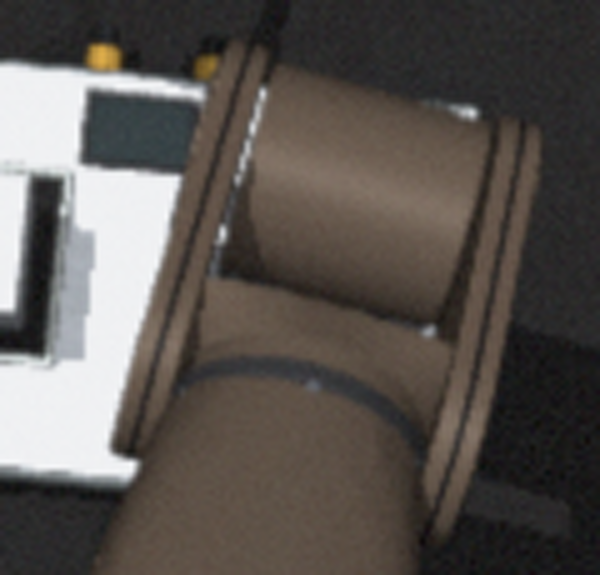

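The wrist picture shows the nose's white line (277,185) in line with the marker's tip (276,175). Pulling up.

move_arm(commands=[[0,0,0,0,0,2,255],[0,0,0,0,0,4,255],[0,0,0,0,0,6,255],[0,0,0,0,0,8,255],[0,0,0,0,0,10,255],[0,0,0,0,0,12,255],[0,0,0,0,0,13,255],[0,0,0,0,0,13,255],[0,0,0,0,0,13,255]])

```text
time: 17.3
eef_pos: [0.5947, -0.0644, 0.0961]
tcp_rot: [0.207, 0.676, -0.205, 0.676]
contact_force: [4.9, -1.8, -9.4]
opening: 0.2
```

```bash
python3 mk.py 2
```

```text
[ 0.5947 -0.0644  0.0961] [ 4.85 -1.82 -9.38] [-0.45 -1.16  0.05] jaw -0.5915495563338622 open 0.1997442072550939
axis@.107, nose pt, marker@.062 [[275.4, 272.4], [276.2, 175.7], [276.3, 155.0]]
```

View pics/wk2.png

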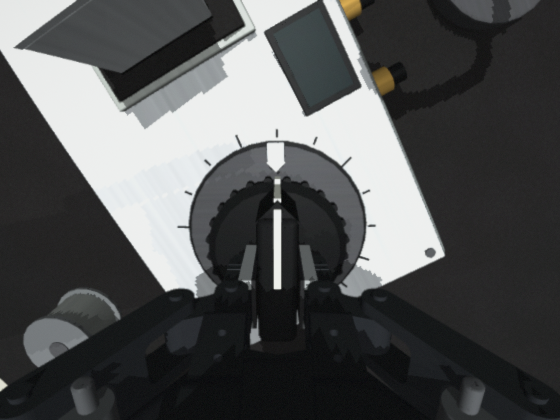

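move_arm(commands=[[0,0,0,0,0,1,255],[0,0,0,0,0,2,255],[0,0,0,0,0,2,255],[0,0,0,0,0,2,255]])

```text
time: 17.8
eef_pos: [0.5946, -0.0643, 0.0962]
tcp_rot: [0.207, 0.676, -0.205, 0.677]
contact_force: [8.2, -2.4, -14.2]
opening: 0.203
```

At the stop: the force rises with no further travel. Releasing.

move_arm(commands=[[0,0,0,0,0,0,150],[0,0,0,0,0,0,80],[0,0,0,0,0,0,0],[0,0,0,0,0,0,0],[0,0,0,0,0,0,0],[0,0,0,0,0,0,0],[0,0,0,0,0,0,0]])

```text
time: 18.5
eef_pos: [0.5945, -0.0643, 0.0963]
tcp_rot: [0.207, 0.676, -0.205, 0.677]
contact_force: [0.4, 0.1, -0.5]
opening: 0.995
```

move_arm(commands=[[0,0,0,0,0,15,0],[0,0,0,0,0,45,0],[0,0,0,0,0,90,0],[0,0,0,-10,0,130,0],[0,0,0,-40,0,170,0],[0,0,0,-80,20,200,0],[0,0,0,-120,50,210,0],[0,0,0,-130,80,220,0],[0,0,0,-130,120,220,0],[0,0,0,-130,160,220,0],[0,0,0,-130,180,220,0],[0,0,0,-130,180,220,0]])

```text
time: 19.7
eef_pos: [0.4641, 0.1177, 0.3177]
tcp_rot: [0.206, 0.676, -0.204, 0.678]
contact_force: [0.1, -0.6, 0.0]
opening: 1.0
```

```bash
python3 mk.py 3; python3 meas.py 20 .136; python3 - <<'E'
from h import *
for n in ('top','scene'):
    c=load(f'pics/{n}20.npz');P=cloud(c).reshape(-1,3); m=(abs(P[:,2]-.115)<.009)&(abs(P[:,0]-.594)<.05)&(abs(P[:,1]+.064)<.045); k=P[m]
    print(n,len(k),'bar top',np.median(k[:,2]),cv2.minAreaRect(k[:,:2].astype(np.float32)))
E
```

```text
[0.4641 0.1177 0.3177] [ 0.11 -0.55  0.02] [-0.   -0.04  0.02] jaw -0.5877784720268211 open 1.0004811530009734
axis@.107, nose pt, marker@.062 [[443.8, 241.7], [435.3, 203.3], [432.8, 194.1]]
[0.4644 0.1157 0.3172] [-0.46 -1.54  0.11] [-0.01 -0.04  0.03]
top 949 plane [-0.0028 -0.0035  0.1343] ((0.6102575063705444, 0.10033096373081207), (0.08462586998939514, 0.05846168100833893), 84.64784240722656)
scene 1046 plane [ 1.00e-04 -2.60e-03  1.36e-01] ((0.6090291738510132, 0.10108067840337753), (0.08539260178804398, 0.05988079681992531), 84.99429321289062)
top 270 bar top 0.11763274359290321 ((0.5965925455093384, -0.061070822179317474), (0.06804542243480682, 0.01843070797622204), 55.963809967041016)
scene 268 bar top 0.11946925326476326 ((0.5961533784866333, -0.06076331436634064), (0.06971275806427002, 0.018749527633190155), 54.74142074584961)
```

View pics/scene20.png

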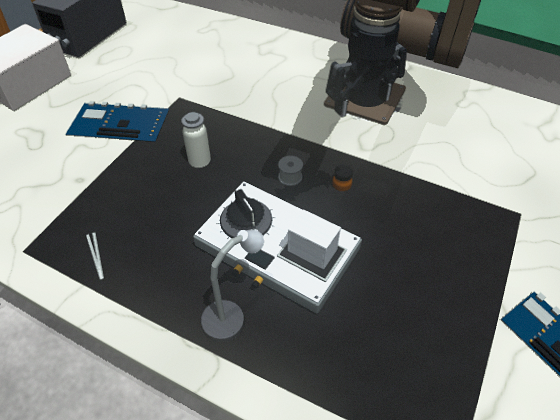

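View pics/tkz3.png

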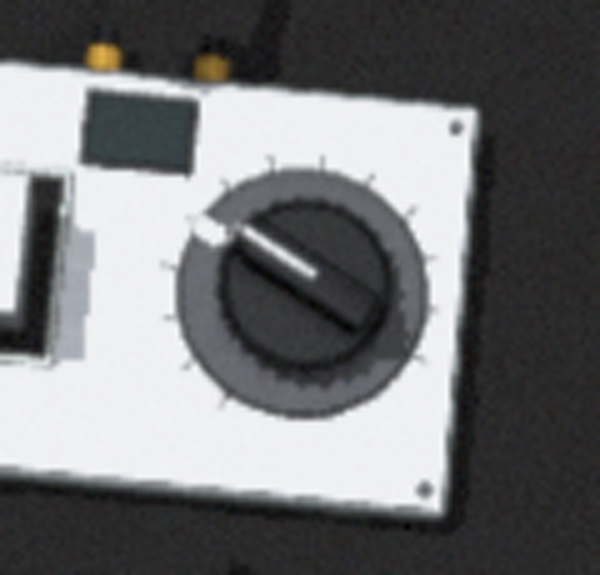

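```bash
python3 -c "
from h import *
print(readout.get_state()['dq'].round(3)); print(ctrl.sign_off())"
```

```text
[-0.012  0.004  0.005  0.002 -0.003  0.002]
the job is handed in; nothing more can be done
None
```

The job is handed in after about 20 s of the 72 s allowed; no verdict was reported.

**What I did**
- I gripped the hood across its 58 mm side with the tool level, and lifted it.
- I rolled it over, set it down over the module with about 8 N of contact, and released it.
- I then gripped the knob, turned it 0.80 rad clockwise to the marker, pulled it up until it stopped, let go and moved the arm clear.

**Last checks**

| Item | Measured | Compared with |
|---|---|---|
| Hood centre (top camera) | (0.610, 0.100) | pad centre about (0.6105, 0.100) |
| Hood centre (scene camera) | (0.609, 0.101) | pad centre about (0.6105, 0.100) |
| Hood level | within 0.005 rad | limit 0.08 rad |
| Hood square to the pad | within 0.02 rad | limit 0.1 rad |
| Hood top height | 0.134 to 0.136 m | 0.135 m when seated |
| Knob bar direction | 55 to 56° | set marker 55.7° |
| Knob bar top height | 0.1176 to 0.1195 m | 0.119 m at the full 12 mm pull |

- **Camera disagreement:** the two cameras put the pad centre 2 to 3 mm apart, so I used the mean. That is inside the 10 mm allowed.
- **Module:** it is hidden under the hood. It was within about 3 mm of the pad's middle before covering, and I could not check it afterwards.
- **Other objects:** the set marker, bottle, spool and jar look unmoved in the final pictures. I compared these by eye and did not measure them again.

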